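# Slide the ring tray home and clip its dust cover down

### The job

Slide the loaded ring tray into its holder through the open end until it is fully home against the back, with all three rings still in it. Then set the clip cover squarely on the holder and press it down until it snaps past the catches and sits flush all round, and keep pressing: the program finishes with the gripper still pushing the cover firmly down (about 10 N or more), not letting go. Leave the other things on the bench where they are.

Things in the scene. Friction and masses are not known exactly. Their poses are not given: they have to be found in the camera images.
- holder: aluminium tray holder fixed to the bench: two side walls and a back wall, no floor, no top. Origin at bench level at its centre; own x runs from its open end (x = -50 mm) to its back (+50 mm), roughly to the robot's left. 100 mm long (x), 96 wide (y), 34 high; side walls 14 mm thick, 68 mm apart inside, rounded at the open end; back wall 8 mm thick, inner face at x = +42 mm
- holder_mouth (a point): centre of the holder's open end, at bench level (x = -50 mm in the holder). The tray goes in here, +x end first, and is home when it touches the back wall: tray origin at x = -3, y = 0 mm in the holder
- holder_seat (a point): centre of the holder at the height of its wall tops, 34 mm above the bench, where the cover's plate comes to rest: cover home = cover origin at x = 0, y = 0, z = +14 mm in the holder, cover x along holder x, either way round
- holder_catch (a point): one of the four spring-loaded ball catches (at x = -22 and +22 mm on both outer side faces of the holder, 25 mm above the bench): polished steel balls of 10 mm that stand 4 mm proud of the wall and give way inwards
- tray: loaded steel ring tray; origin under the centre of its pan, 90 mm (x) by 64 mm (y), 18 mm high, walls and floor 4 mm, open top, about 0.25 kg. From its -x end sticks out an upright grip fin, which stays outside the holder's open end
- tray_fin (a point): centre of the top of the tray's grip fin, 41 mm above the bench, at x = -66, y = 0 mm in the tray. The fin is 24 mm long (x), 10 mm thick (y), 1 to 41 mm high, joined to the pan by a low neck 10 mm wide and 14 mm high
- ring0: plain steel ring lying in the tray, 24 mm outside, 19 mm bore, 6 mm high; origin at the centre of its underside; the tray's load
- ring1: another such ring in the tray
- ring2: another such ring in the tray
- cover: grey plastic clip cover, about 0.12 kg; origin below its centre, at bench level while it lies on the bench. Plate 100 mm (x) by 111 mm (y), 5 mm thick, underside 20 mm and top 25 mm above the origin; a grip bar on top, a skirt under each long side
- cover_grip (a point): centre of the top of the cover's grip bar, 49 mm above the cover's origin; the bar is 50 mm long (x), 14 mm wide (y) and 24 mm high above the plate
- cover_skirt (a point): middle of the round bar that ends one skirt of the cover, at x = 0, y = +52.5, z = +3 mm in the cover; 6 mm bars, 80 mm long, 99 mm clear between them: they pass outside the holder's walls with 1.5 mm play a side, meet the catches at cover origin 28 mm above the bench, need about 10 N to pass, then the force drops and the cover falls home and stands rigidly on the walls
- steel_disc: bystander: round dark steel bench block, 170 mm across, 35 high; origin under its centre
- pliers: bystander: pliers lying flat, about 135 mm long; origin under its centre
- doming_block: bystander: 50 mm steel cube; origin under its centre
- loupe: bystander: black eye loupe, 34 mm across, 28 high; origin under its centre
- jar: bystander: amber glass jar, 56 mm across, 75 high; origin under its centre
- wide_tray: bystander: empty shallow steel tray, 210 x 150 x 18 mm, much larger than the ring tray and without a fin; origin under its centre
- brush: bystander: bench brush, 200 mm long; origin under its centre
Not all that is in view belongs to the job. What is meant by the tray is not blue, orange or yellow, and is the larger of those in its own colour.

How it is judged:
By the outcome, as a careful person would: the job done as asked, in the order asked, and still so for the second after the job is handed in, while the arm keeps its last pose, push and grip.
It also fails if it takes over 64 s, if anything falls off the work surface, if the arm or the gripper's body presses on something with over 40 N, if the wrist force passes 120 N, or if a joint passes its speed limit or range.

### The arm

A 7-joint arm with a two-finger parallel gripper is mounted at the origin on the work surface. World frame = base frame: x ahead of the robot, y to its left, z up, the work surface at z = 0. Lengths are in m, angles in rad, forces in N, time in s.
With the tool pointing down it reaches from about 0.35 to 0.9 m from the base axis. Payload 8.1 kg.
Tool frame: the origin (TCP) lies midway between the tips of the shut fingers; the grasp point (between the pads) lies 19 mm behind it; y points along the fingers, z is the direction in which the jaws open and shut, and the axes are right-handed (so a half turn about y gives the same grasp; the last joint's range is limited). The gripper opens to 85 mm and grips with 20 to 120 N. Pads are 22 mm wide; open, the fingers measure 114 mm over their backs; the gripper's body (76 mm by 85 mm) begins 54 mm behind the grasp point. The pads swing forward as they close: fully open they stand 13 mm farther back than shut.
Start: joints at [-1.263, 0.434, 0.025, 1.573, -0.012, 1.134, -0.075], TCP at [0.25, 0.573, 0.231] pointing down, gripper open.
Joint ranges: [-2.62, 2.62], [-0.44, 2.09], [-1.27, 1.32], [0.08, 2.57], [-1.32, 4.46], [0.12, 2], [-2.74, 2.74]. Speed limits (rad/s): [2.22, 2.22, 3.01, 3.01, 3.14, 3.14, 3.14].

### API

Orientations are given as a rotation vector (axis times angle).
In Python, from plant import arm gives the robot as it stands. The module is installed in compiled form; this text tells all that it offers.
- The arm moves only by the tool servo_tool, never from a script. Its argument "increments" is a list of rows, each an object of numbers: "tx", "ty", "tz": the shift along the world's x, y, z as a fraction of full scale; "twist": the turn about the world's z as a fraction of full scale. In form: [{"tx": .., "ty": .., "tz": .., "twist": ..}, ...]. A call has 1 to 20 rows; each row shifts and turns the commanded pose from where the row before left it; what a row does not reach is not made up. Full scale, the value 1, is 0.1 m for a shift and 30 degrees for a turn. A row lasts 1/10 s, in which the tool goes at most 50 mm and 8.59 degrees, less where a joint would pass 70% of its speed; a pose out of reach is approached as far as the arm can. A call with a number of a shift or a turn outside -1 to 1 is refused whole. A call with a gripper value outside its range is refused whole. "jaw" is the gripper command: -1 is shut, 1 is fully open, values between are in proportion, set as the call begins (left out, the last holds). The fingers move at their own pace and stop on an object; the grip force is fixed at half the most. Time passes only in rows, so rows that do not move let the fingers close. It gives the time, the measured TCP pose, the force and the opening at its end, in the units of the state.
- arm.read_state(): the state, without advancing time (a new reading comes with each control period).
- arm.snapshot(name): name is "scene" or "top" or "wrist"; returns a dict with "img" (384x512x3 uint8, red, green, blue), "intrinsics" (3x3 intrinsics, pixels), "pose" (4x4, takes a point from camera to world coordinates); the wrist camera has in their place "hand_eye" (4x4, takes a point from camera to tool coordinates, whose origin is the TCP and whose axes are the tool frame's). Camera axes: x right, y down, z forward; pixel columns grow to the right and rows downward; lengths in m; the calibration is good to about 2 mm. A picture is of the moment at which its call begins: read the wrist's pose just before it. There is no depth.
- arm.hand_in(): hands the job in, once; it reports no verdict.
Trained networks look in a picture, given as the dict that the camera call returned (one of the last four; its "shot" number tells which), for a name from the list of things; names that differ only in an ending like _2 or _b are one class to them, and where a whole thing is asked for, a point or a joint stands for the part that bears it (a point fixed in the world has none). Each returns a list of dicts, best first, with "score" (0 to 1); they miss things now and then, are a little off and sometimes report something else, mostly with a low value. They report only what shows in the picture. A call takes as long as a camera call. They do not tell look-alikes from the thing itself.
- arm.trace(picture, label): "region" (384x512 bool, what is visible of it) and "centre" ([column, row] as shares, 0 to 1, of the picture: columns of its width, rows of its height, amid what is visible of it).
- arm.mark_of(picture, label): "centre" ([column, row] as shares, 0 to 1, of the picture: columns of its width, rows of its height: a listed point, or the origin of a listed thing).
The state is a dict: "time_s": time; "joints": joint angles; "joint_vel": joint speeds; "effort": joint torques, N m; "ee_pos": TCP position; "orientation": TCP orientation; "ft_force": force on the tool from outside, world axes, zero at the start; "ft_torque": the same for the moment, N m; "width": finger opening in m.
Only numpy, scipy, OpenCV 4.12 (cv2) and the standard library are available. Lean on these libraries where they do the work, as an engineer would, in place of code of your own. Each camera call takes 0.05 s, during which the arm holds its last target.

## Working session

There is one attempt and no reset: what is moved stays moved. The work goes in short steps, Python scripts to look and compute and a tool call to move; the robot and the scene stay as the last step left them, time stands still between calls to the robot, and variables do not carry over. Pictures are saved under pics/ and viewed, and the job is handed in when it is done.

Besides the shell and the picture viewer there is one more tool, called after "Request:" by a JSON object that holds its "fn" and its "kwargs", one argument or row to a line. servo_tool: Moves the arm, as the interface text tells. Its arguments: {"type":"object","properties":{"increments":{"type":"array","items":{"type":"object","properties":{"tx":{"type":"number"},"ty":{"type":"number"},"tz":{"type":"number"},"twist":{"type":"number"}}}},"jaw":{"type":"number"}},"required":["increments"]}

```bash
mkdir -p pics; ls; cat > h.py <<'E'
import numpy as np, cv2
from plant import arm
from scipy.spatial.transform import Rotation as R
def save(s,n): cv2.imwrite(f'pics/{n}.png', cv2.cvtColor(s['img'],cv2.COLOR_RGB2BGR))
def campose(s,st=None):
    if 'pose' in s: return np.array(s['pose'])
    T=np.eye(4);T[:3,:3]=R.from_rotvec(st['orientation']).as_matrix();T[:3,3]=st['ee_pos']
    return T@np.array(s['hand_eye'])
def ray(s,c,z,st=None):
    K=np.array(s['intrinsics']);P=campose(s,st)
    d=P[:3,:3]@np.linalg.solve(K,[c[0]*512,c[1]*384,1]);o=P[:3,3]
    return o+d*(z-o[2])/d[2]
def proj(s,p,st=None):
    K=np.array(s['intrinsics']);P=np.linalg.inv(campose(s,st))
    q=K@(P[:3,:3]@np.array(p)+P[:3,3]);return q[:2]/q[2]
E
python3 - <<'E'
from h import *
st=arm.read_state();print({k:np.round(v,3) for k,v in st.items()})
print(R.from_rotvec(st['orientation']).as_matrix().round(3))
for n in ['scene','top','wrist']:
    st=arm.read_state();s=arm.snapshot(n);save(s,n+'0')
    print(n,campose(s,st).round(3).tolist())
    for l,z in [('holder_mouth',0),('holder_seat',.034),('holder_catch',.025),('holder',0),('tray',0),('tray_fin',.041),('ring0',.004),('cover',0),('cover_grip',.049),('cover_skirt',.003),('steel_disc',0),('pliers',0),('doming_block',0),('loupe',0),('jar',0),('wide_tray',0),('brush',0)]:
        for m in arm.mark_of(s,l)[:5]:
            print(l,round(m['score'],2),(np.array(m['centre'])*[512,384]).round(1),ray(s,m['centre'],z,st)[:2].round(4))
E
```

```text
pics
{'time_s': np.float64(0.0), 'joints': array([-1.263,  0.435,  0.025,  1.574, -0.012,  1.134, -0.075]), 'joint_vel': array([ 0.   , -0.001,  0.   , -0.   ,  0.   , -0.   , -0.   ]), 'effort': array([-0.0000e+00, -6.7045e+01,  1.0250e+00, -3.1623e+01,  1.5000e-02,
        1.2000e-02,  0.0000e+00]), 'ee_pos': array([0.249, 0.573, 0.231]), 'orientation': array([-1.548,  0.323, -0.322]), 'ft_force': array([-0.005,  0.386,  0.68 ]), 'ft_torque': array([-0.017, -0.011,  0.043]), 'width': np.float64(0.086)}
[[ 0.917 -0.     0.399]
 [-0.399 -0.001  0.917]
 [ 0.    -1.    -0.002]]
scene [[0.87, 0.348, -0.348, 0.941], [0.493, -0.617, 0.614, -0.702], [-0.001, -0.705, -0.709, 0.867], [0.0, 0.0, 0.0, 1.0]]
holder_mouth 0.71 [276.  175.7] [0.5483 0.1657]
holder_seat 0.77 [283.7 161.6] [0.5536 0.2146]
holder_catch 0.79 [269.8 161.1] [0.5031 0.2016]
holder 0.91 [285.  166.7] [0.555  0.2275]
tray 0.85 [226.  274.1] [ 0.6113 -0.2739]
tray 0.78 [136.2 247.7] [ 0.3255 -0.3305]
tray 0.71 [190.7 340.3] [ 0.6362 -0.4742]
tray 0.71 [112.  297.9] [ 0.3835 -0.4869]
tray 0.67 [227.9 273. ] [ 0.614  -0.2682
[... 2045 characters left out ...]
.1785]
cover_grip 0.69 [320.3 116.1] [ 0.7569 -0.1835]
cover_skirt 0.62 [318.4 234.3] [ 0.4139 -0.1742]
cover_skirt 0.33 [179.3 116.6] [0.7774 0.2407]
steel_disc 0.83 [180.6 115.5] [0.7817 0.2375]
steel_disc 0.61 [191.8 205.7] [0.5035 0.2012]
pliers 0.73 [233.5 248. ] [0.3766 0.0765]
doming_block 0.63 [249.9 131.4] [0.7278 0.0248]
loupe 0.66 [291.9 249.5] [ 0.3704 -0.0956]
jar 0.82 [139.3 247.1] [0.3822 0.3573]
jar 0.33 [290.8 249.1] [ 0.3716 -0.0925]
wide_tray 0.8 [111.3 182.1] [0.5786 0.4468]
brush 0.8 [319.4 115.7] [ 0.7727 -0.1871]
wrist [[0.398, 0.88, 0.259, 0.184], [0.917, -0.382, -0.113, 0.6], [-0.001, 0.283, -0.959, 0.374], [0.0, 0.0, 0.0, 1.0]]
jar 0.85 [150.  307.7] [0.3846 0.3498]
```

```bash
python3 - <<'E'
import cv2
for n in ['scene0','top0']:
    i=cv2.imread(f'pics/{n}.png'); cv2.imwrite(f'pics/{n}b.png',cv2.resize(i,(800,600),interpolation=cv2.INTER_CUBIC))
i=cv2.imread('pics/top0.png')[120:300,300:460];cv2.imwrite('pics/top0c.png',cv2.resize(i,None,fx=3.3,fy=3.3,interpolation=cv2.INTER_CUBIC))
E
```

```text
(no output)
```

View pics/scene0b.png

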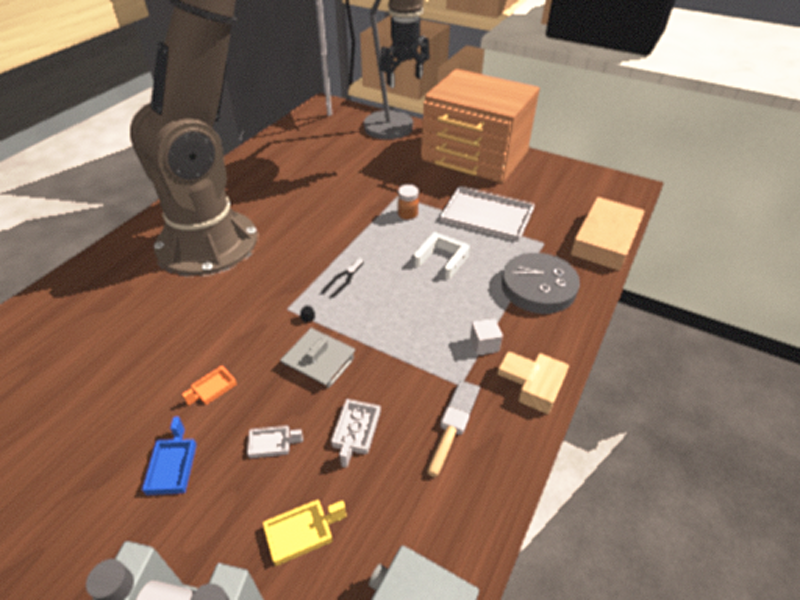

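View pics/top0b.png

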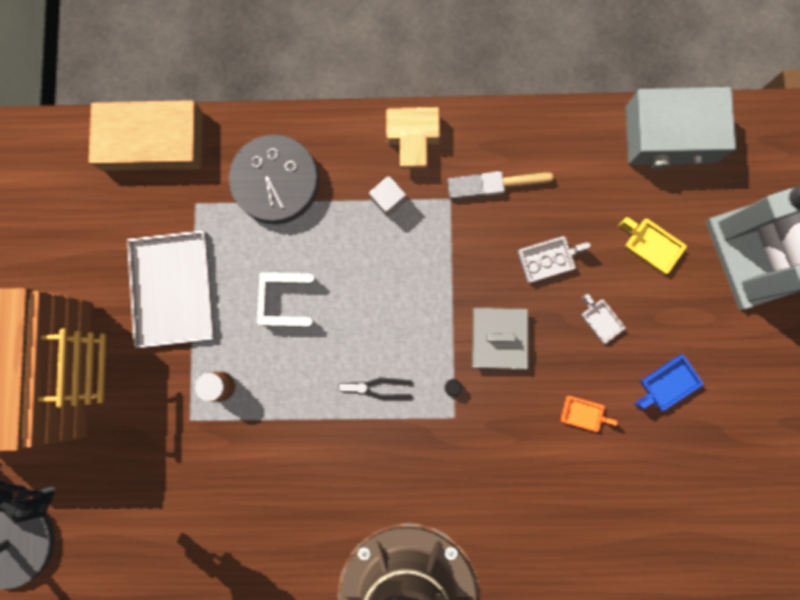

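View pics/top0c.png

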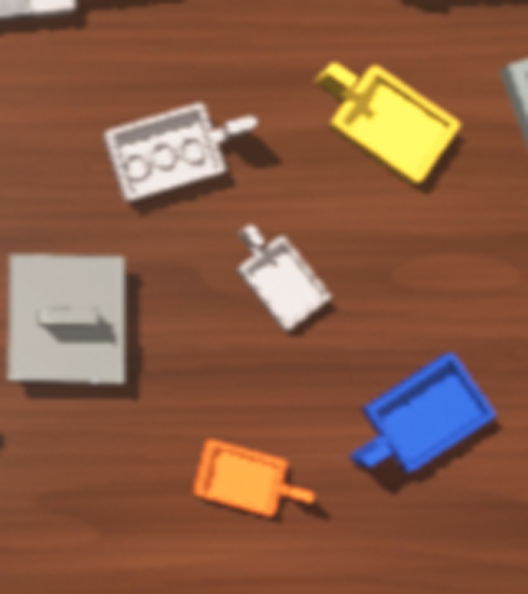

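Request:
{"fn": "servo_tool", "kwargs": {
  "increments": [
    {"tx": 0.05, "ty": -0.1, "twist": -0.05},
    {"tx": 0.1, "ty": -0.2, "twist": -0.1},
    {"tx": 0.15, "ty": -0.35, "twist": -0.1},
    {"tx": 0.15, "ty": -0.35, "twist": -0.1},
    {"tx": 0.15, "ty": -0.35, "twist": -0.1},
    {"tx": 0.15, "ty": -0.35, "twist": -0.1},
    {"tx": 0.15, "ty": -0.35, "twist": -0.1},
    {"tx": 0.15, "ty": -0.35, "twist": -0.1},
    {"tx": 0.15, "ty": -0.35, "twist": -0.1},
    {"tx": 0.15, "ty": -0.35, "twist": -0.1},
    {"tx": 0.15, "ty": -0.35, "twist": -0.1},
    {"tx": 0.15, "ty": -0.35, "twist": -0.1},
    {"tx": 0.15, "ty": -0.35, "twist": -0.1},
    {"tx": 0.15, "ty": -0.35, "twist": -0.1},
    {"tx": 0.15, "ty": -0.35, "twist": -0.1},
    {"tx": 0.15, "ty": -0.35, "twist": -0.1},
    {"tx": 0.15, "ty": -0.35, "twist": -0.1},
    {"tx": 0.15, "ty": -0.35, "twist": -0.1},
    {"tx": 0.15, "ty": -0.35, "twist": -0.1},
    {"tx": 0.15, "ty": -0.35, "twist": -0.1}
  ]
}}

```text
$.increments[0]: bad value
```

Request:
{"fn": "servo_tool", "kwargs": {
  "increments": [
    {"tx": 0.05, "ty": -0.1, "tz": 0, "twist": -0.05},
    {"tx": 0.1, "ty": -0.2, "tz": 0, "twist": -0.1},
    {"tx": 0.15, "ty": -0.35, "tz": 0, "twist": -0.1},
    {"tx": 0.15, "ty": -0.35, "tz": 0, "twist": -0.1},
    {"tx": 0.15, "ty": -0.35, "tz": 0, "twist": -0.1},
    {"tx": 0.15, "ty": -0.35, "tz": 0, "twist": -0.1},
    {"tx": 0.15, "ty": -0.35, "tz": 0, "twist": -0.1},
    {"tx": 0.15, "ty": -0.35, "tz": 0, "twist": -0.1},
    {"tx": 0.15, "ty": -0.35, "tz": 0, "twist": -0.1},
    {"tx": 0.15, "ty": -0.35, "tz": 0, "twist": -0.1},
    {"tx": 0.15, "ty": -0.35, "tz": 0, "twist": -0.1},
    {"tx": 0.15, "ty": -0.35, "tz": 0, "twist": -0.1},
    {"tx": 0.15, "ty": -0.35, "tz": 0, "twist": -0.1},
    {"tx": 0.15, "ty": -0.35, "tz": 0, "twist": -0.1},
    {"tx": 0.15, "ty": -0.35, "tz": 0, "twist": -0.1},
    {"tx": 0.15, "ty": -0.35, "tz": 0, "twist": -0.1},
    {"tx": 0.15, "ty": -0.35, "tz": 0, "twist": -0.1},
    {"tx": 0.15, "ty": -0.35, "tz": 0, "twist": -0.1},
    {"tx": 0.15, "ty": -0.35, "tz": 0, "twist": -0.1},
    {"tx": 0.15, "ty": -0.35, "tz": 0, "twist": -0.1}
  ]
}}

```text
time_s: 4.7
ee_pos: [0.5345, -0.0891, 0.2315]
orientation: [-1.269, 1.109, -1.109]
ft_force: [0.5, 0.2, -0.1]
width: 0.0853
```

Request:
{"fn": "servo_tool", "kwargs": {
  "increments": [
    {"tx": 0.15, "ty": -0.35, "tz": 0, "twist": -0.1},
    {"tx": 0.15, "ty": -0.35, "tz": 0, "twist": -0.1},
    {"tx": 0.15, "ty": -0.35, "tz": 0, "twist": -0.07},
    {"tx": 0.15, "ty": -0.35, "tz": 0, "twist": 0},
    {"tx": 0.15, "ty": -0.2, "tz": 0, "twist": 0},
    {"tx": 0.1, "ty": -0.1, "tz": 0, "twist": 0},
    {"tx": 0, "ty": 0, "tz": 0, "twist": 0}
  ]
}}

```text
time_s: 5.4
ee_pos: [0.6193, -0.2595, 0.231]
orientation: [-1.207, 1.213, -1.214]
ft_force: [-0.2, 0.3, -0.9]
width: 0.0856
```

```bash
python3 - <<'E'
from h import *
st=arm.read_state();s=arm.snapshot('wrist');save(s,'w1')
print(st['ee_pos'],R.from_rotvec(st['orientation']).as_matrix().round(4).tolist(),np.array(s['intrinsics'])[0],st['joints'].round(2))
for l,z in [('tray',0),('tray_fin',.041),('ring0',.004)]:
    for m in arm.mark_of(s,l)[:5]:
        print(l,round(m['score'],2),(np.array(m['centre'])*[512,384]).round(1),ray(s,m['centre'],z,st)[:2].round(4))
np.savez('w1.npz',P=campose(s,st),K=s['intrinsics'])
print(arm.read_state()['time_s'])
E
```

```text
[ 0.61934602 -0.25948287  0.23097649] [[-0.0061, -0.0002, 1.0], [-1.0, -0.0012, -0.0061], [0.0012, -1.0, -0.0002]] [307.62548997   0.         254.72595091] [-0.05  0.55  0.59  1.48 -0.32  1.2   0.58]
tray 0.94 [163.3 245.5] [ 0.4968 -0.3749]
tray 0.9 [249.  167.5] [ 0.6127 -0.269 ]
tray 0.67 [ 28.5 213.9] [ 0.3259 -0.329 ]
tray 0.59 [268.4 310.8] [ 0.6383 -0.4786]
tray 0.58 [380.8  99.4] [ 0.767 -0.189]
tray_fin 0.89 [303.5 299.4] [ 0.6805 -0.4301]
tray_fin 0.8 [265.  227.2] [ 0.6316 -0.3315]
tray_fin 0.8 [ 40.8 308.4] [ 0.3463 -0.4421]
tray_fin 0.78 [188.1 232.3] [ 0.5412 -0.3376]
tray_fin 0.64 [ 10.6 259.5] [ 0.3239 -0.3724]
ring0 0.58 [257.5 191.6] [ 0.6231 -0.2991]
ring0 0.49 [241.1 148. ] [ 0.6035 -0.2442]
5.6
```

View pics/w1.png

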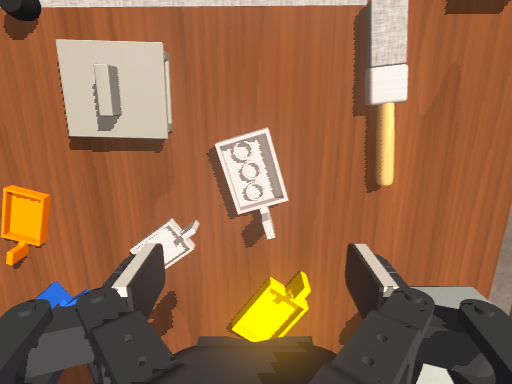

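```bash
python3 - <<'E'
import cv2
i=cv2.imread('pics/w1.png')
cv2.imwrite('pics/w1t.png',cv2.resize(i[120:250,200:310],None,fx=4.6,fy=4.6,interpolation=cv2.INTER_CUBIC))
cv2.imwrite('pics/w1c.png',cv2.resize(i[30:145,50:180],None,fx=5,fy=5,interpolation=cv2.INTER_CUBIC))
E
```

```text
(no output)
```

View pics/w1t.png

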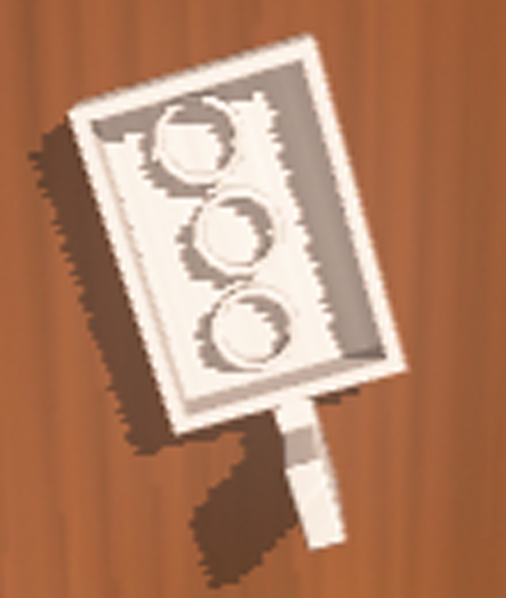

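View pics/w1c.png

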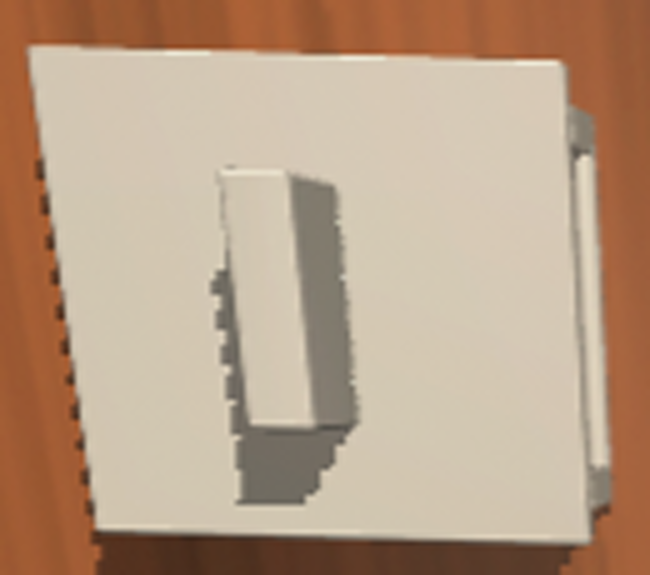

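```bash
cat >> h.py <<'E'
def pix(P,K,uv,z):
    o=P[:3,3];out=[]
    for u in uv:
        d=P[:3,:3]@np.linalg.solve(K,[u[0],u[1],1]);out.append((o+d*(z-o[2])/d[2])[:2])
    return np.array(out)
def fit(model,w):
    m=np.array(model,float);w=np.array(w);mc=m.mean(0);wc=w.mean(0)
    H=(m-mc).T@(w-wc);a=np.arctan2(H[0,1]-H[1,0],H[0,0]+H[1,1])
    r=np.array([[np.cos(a),-np.sin(a)],[np.sin(a),np.cos(a)]]);t=wc-r@mc
    return t,np.degrees(a),(w-(m@r.T+t))
E
python3 - <<'E'
from h import *
d=np.load('w1.npz');P,K=d['P'],d['K']
c=lambda a,s,o:np.array(a)/s+o
rim=pix(P,K,c([(70,110),(315,37),(408,370),(177,435)],4.6,[200,120]),.018)
fin=pix(P,K,c([(287,473),(320,465),(345,540),(310,550)],4.6,[200,120]),.041)
# tray x ~ +y world(up in image): TL image = +x,+y (y left => -x world). 
mr=[(45,32),(45,-32),(-45,-32),(-45,32)];mf=[(-54,5),(-54,-5),(-78,-5),(-78,5)]
f=lambda m,w:print([np.round(x,4).tolist() for x in fit(np.array(m)/1e3,w)])
f(mr,rim);f(mf,fin);f(mr+mf,np.vstack([rim,fin]));print(fin.mean(0))
pl=pix(P,K,c([(30,47),(563,62),(590,543),(95,528)],5,[50,30]),.025)
b=pix(P,K,c([(220,170),(288,175),(317,428),(248,425)],5,[50,30]),.049)
mp=[(50,55.5),(50,-55.5),(-50,-55.5),(-50,55.5)];mb=[(25,7),(25,-7),(-25,-7),(-25,7)]
f(mp,pl);f(mb,b);f(mp+mb,np.vstack([pl,b]))
E
```

```text
[[0.6176, -0.2719], 106.1815, [[0.0, 0.0003], [-0.0001, 0.0002], [0.0001, -0.0001], [0.0, -0.0004]]]
[[0.617, -0.2722], 106.5097, [[0.0009, -0.0006], [-0.0004, -0.0013], [-0.0006, 0.001], [0.0, 0.001]]]
[[0.6176, -0.272], 106.0902, [[0.0, 0.0003], [-0.0001, 0.0003], [0.0002, 0.0], [0.0002, -0.0003], [0.0008, -0.0008], [-0.0005, -0.0014], [-0.0006, 0.0009], [0.0001, 0.0009]]]
[ 0.63578814 -0.33546395]
[[0.4686, -0.1789], 88.0598, [[0.0006, -0.0009], [-0.0005, -0.0005], [0.0, 0.0006], [-0.0001, 0.0008]]]
[[0.4686, -0.1789], 88.308, [[0.0003, -0.0005], [-0.0005, -0.001], [0.0001, 0.0006], [0.0, 0.0009]]]
[[0.4686, -0.1789], 88.086, [[0.0006, -0.0008], [-0.0005, -0.0005], [-0.0, 0.0007], [-0.0001, 0.0008], [0.0002, -0.0005], [-0.0005, -0.0011], [0.0003, 0.0006], [0.0002, 0.0008]]]
```

Request:
{"fn": "servo_tool", "kwargs": {
  "increments": [
    {"tx": 0.04, "ty": -0.2, "tz": -0.1, "twist": 0.14},
    {"tx": 0.04, "ty": -0.2, "tz": -0.3, "twist": 0.14},
    {"tx": 0.04, "ty": -0.2, "tz": -0.4, "twist": 0.14},
    {"tx": 0.05, "ty": -0.16, "tz": -0.4, "twist": 0.13},
    {"tx": 0, "ty": 0, "tz": -0.4, "twist": 0},
    {"tx": 0, "ty": 0, "tz": -0.3, "twist": 0},
    {"tx": 0, "ty": 0, "tz": -0.2, "twist": 0},
    {"tx": 0, "ty": 0, "tz": -0.13, "twist": 0},
    {"tx": 0, "ty": 0, "tz": 0, "twist": 0},
    {"tx": 0, "ty": 0, "tz": 0, "twist": 0}
  ]
}}

```text
time_s: 6.6
ee_pos: [0.6372, -0.3329, 0.0094]
orientation: [-1.331, 0.995, -0.997]
ft_force: [-0.2, 0.0, 0.9]
width: 0.0855
```

```bash
python3 - <<'E'
from h import *
st=arm.read_state();s=arm.snapshot('wrist');save(s,'w2')
print(st['ee_pos'],R.from_rotvec(st['orientation']).as_matrix().round(4).tolist(),st['joints'].round(2))
E
```

```text
[ 0.63715154 -0.33290107  0.00941429] [[0.282, 0.0011, 0.9594], [-0.9594, -0.0005, 0.282], [0.0008, -1.0, 0.0009]] [ 0.17  0.83  0.41  1.53 -0.4   0.86  1.01]
```

View pics/w2.png

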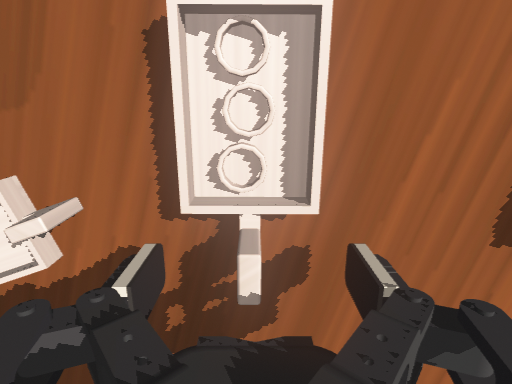

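Request:
{"fn": "servo_tool", "kwargs": {
  "increments": [
    {"tx": 0.0, "ty": -0.02, "tz": 0, "twist": 0},
    {"tx": 0, "ty": 0, "tz": 0, "twist": 0},
    {"tx": 0, "ty": 0, "tz": 0, "twist": 0},
    {"tx": 0, "ty": 0, "tz": 0, "twist": 0},
    {"tx": 0, "ty": 0, "tz": 0, "twist": 0},
    {"tx": 0, "ty": 0, "tz": 0, "twist": 0},
    {"tx": 0, "ty": 0, "tz": 0, "twist": 0},
    {"tx": 0, "ty": 0, "tz": 0, "twist": 0},
    {"tx": 0, "ty": 0, "tz": 0, "twist": 0},
    {"tx": 0, "ty": 0, "tz": 0, "twist": 0}
  ],
  "jaw": -1
}}

```text
time_s: 7.65
ee_pos: [0.6365, -0.335, 0.0085]
orientation: [-1.331, 0.996, -0.996]
ft_force: [-2.1, 0.2, 4.3]
width: 0.0091
```

Request:
{"fn": "servo_tool", "kwargs": {
  "increments": [
    {"tx": 0.0, "ty": 0, "tz": 0.04, "twist": 0},
    {"tx": 0, "ty": 0, "tz": 0.06, "twist": 0},
    {"tx": 0, "ty": 0, "tz": 0, "twist": 0},
    {"tx": 0, "ty": 0, "tz": 0, "twist": 0}
  ]
}}

```text
time_s: 8.05
ee_pos: [0.6368, -0.3351, 0.0185]
orientation: [-1.331, 0.996, -0.997]
ft_force: [-0.2, -1.0, -2.5]
width: 0.0094
```

```bash
python3 - <<'E'
from h import *
st=arm.read_state();s=arm.snapshot('wrist');save(s,'w3')
print(st['ee_pos'],R.from_rotvec(st['orientation']).as_matrix().round(4).tolist(),st['ft_torque'])
np.savez('w3.npz',P=campose(s,st),K=s['intrinsics'])
E
```

```text
[ 0.63677116 -0.33505122  0.01846648] [[0.2817, 0.0004, 0.9595], [-0.9595, -0.0002, 0.2817], [0.0003, -1.0, 0.0004]] [-0.10797031  0.00213613  0.03772317]
```

View pics/w3.png

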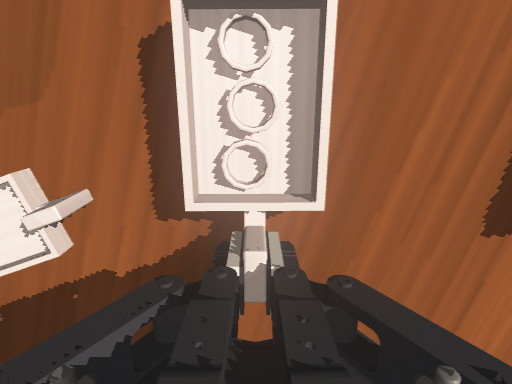

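Request:
{"fn": "servo_tool", "kwargs": {
  "increments": [
    {"tx": 0, "ty": 0.1, "tz": 0, "twist": -0.05},
    {"tx": 0, "ty": 0.2, "tz": 0, "twist": -0.08},
    {"tx": 0, "ty": 0.25, "tz": 0, "twist": -0.1},
    {"tx": 0, "ty": 0.25, "tz": 0, "twist": -0.1},
    {"tx": 0, "ty": 0.25, "tz": 0, "twist": -0.1},
    {"tx": 0, "ty": 0.25, "tz": 0, "twist": -0.1},
    {"tx": 0, "ty": 0.25, "tz": 0, "twist": 0},
    {"tx": -0.1, "ty": 0.25, "tz": 0, "twist": 0},
    {"tx": -0.1, "ty": 0.25, "tz": 0, "twist": 0},
    {"tx": -0.1, "ty": 0.25, "tz": 0, "twist": 0},
    {"tx": -0.1, "ty": 0.25, "tz": 0, "twist": 0},
    {"tx": -0.1, "ty": 0.25, "tz": 0, "twist": 0},
    {"tx": -0.1, "ty": 0.25, "tz": 0, "twist": 0},
    {"tx": -0.1, "ty": 0.25, "tz": 0, "twist": 0},
    {"tx": -0.1, "ty": 0.25, "tz": 0, "twist": 0},
    {"tx": -0.08, "ty": 0.12, "tz": 0, "twist": 0},
    {"tx": -0.03, "ty": 0.06, "tz": 0, "twist": 0},
    {"tx": 0, "ty": 0, "tz": 0, "twist": 0},
    {"tx": 0, "ty": 0, "tz": 0, "twist": 0}
  ]
}}

```text
time_s: 10.0
ee_pos: [0.5463, 0.0366, 0.0185]
orientation: [-1.212, 1.203, -1.205]
ft_force: [-0.1, -0.1, -1.9]
width: 0.0091
```

```bash
python3 - <<'E'
from h import *
st=arm.read_state();s=arm.snapshot('wrist');save(s,'w4')
print(st['ee_pos'],R.from_rotvec(st['orientation']).as_matrix().round(4).tolist(),st['joints'].round(2))
np.savez('w4.npz',P=campose(s,st),K=s['intrinsics'])
s=arm.snapshot('top');save(s,'t4');np.savez('t4.npz',P=s['pose'],K=s['intrinsics'])
i=cv2.imread('pics/t4.png')[130:260,150:320];cv2.imwrite('pics/t4c.png',cv2.resize(i,None,fx=4.5,fy=4.5,interpolation=cv2.INTER_CUBIC))
E
```

```text
[0.54626413 0.03661153 0.01853605] [[0.0067, 0.001, 1.0], [-1.0, -0.0009, 0.0067], [0.0009, -1.0, 0.001]] [-0.53  0.63  0.51  2.   -0.5   0.64  0.33]
```

View pics/w4.png

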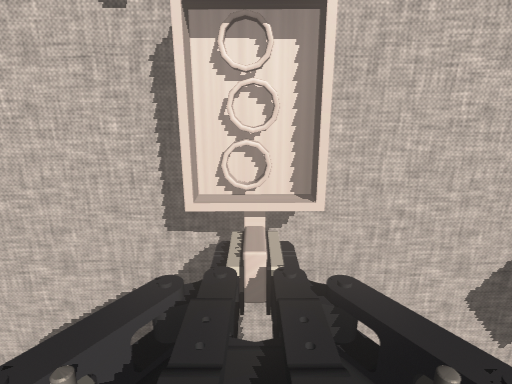

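View pics/t4c.png

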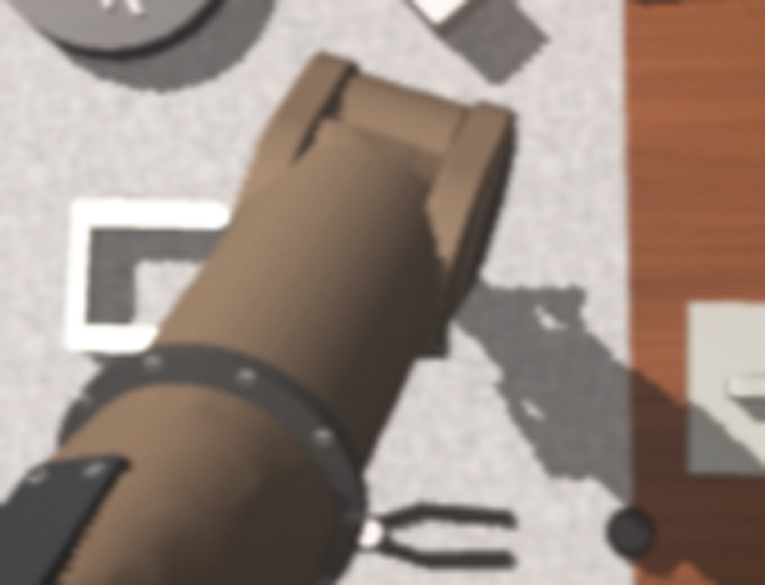

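Request:
{"fn": "servo_tool", "kwargs": {
  "increments": [
    {"tx": 0, "ty": 0, "tz": -0.05, "twist": 0},
    {"tx": 0, "ty": 0, "tz": -0.05, "twist": 0},
    {"tx": 0, "ty": 0, "tz": 0, "twist": 0}
  ]
}}

```text
time_s: 10.4
ee_pos: [0.5459, 0.0373, 0.0082]
orientation: [-1.212, 1.204, -1.204]
ft_force: [-0.1, -0.8, 0.8]
width: 0.0089
```

Request:
{"fn": "servo_tool", "kwargs": {
  "increments": [
    {"tx": 0, "ty": 0, "tz": 0, "twist": 0},
    {"tx": 0, "ty": 0, "tz": 0, "twist": 0},
    {"tx": 0, "ty": 0, "tz": 0, "twist": 0},
    {"tx": 0, "ty": 0, "tz": 0, "twist": 0},
    {"tx": 0, "ty": 0, "tz": 0.15, "twist": 0},
    {"tx": 0, "ty": 0, "tz": 0.35, "twist": 0},
    {"tx": 0, "ty": 0.2, "tz": 0.35, "twist": 0},
    {"tx": 0, "ty": 0.25, "tz": 0.35, "twist": 0},
    {"tx": 0, "ty": 0.25, "tz": 0.35, "twist": 0},
    {"tx": 0, "ty": 0.25, "tz": 0.35, "twist": 0},
    {"tx": 0, "ty": 0.15, "tz": 0.2, "twist": 0},
    {"tx": 0, "ty": 0.1, "tz": 0.1, "twist": 0},
    {"tx": 0, "ty": 0, "tz": 0, "twist": 0},
    {"tx": 0, "ty": 0, "tz": 0, "twist": 0}
  ],
  "jaw": 1
}}

```text
time_s: 11.8
ee_pos: [0.5451, 0.1571, 0.2277]
orientation: [-1.214, 1.204, -1.204]
ft_force: [0.7, -0.4, -0.8]
width: 0.0855
```

```bash
python3 - <<'E'
from h import *
st=arm.read_state();s=arm.snapshot('wrist');save(s,'w5')
print(st['ee_pos'],R.from_rotvec(st['orientation']).as_matrix().round(4).tolist(),st['joints'].round(2))
np.savez('w5.npz',P=campose(s,st),K=s['intrinsics'])
E
```

```text
[0.54505646 0.15706762 0.22766063] [[0.0075, -0.001, 1.0], [-1.0, -0.0007, 0.0075], [0.0007, -1.0, -0.001]] [-0.88  0.39  0.71  1.76 -0.28  1.09 -0.07]
```

View pics/w5.png

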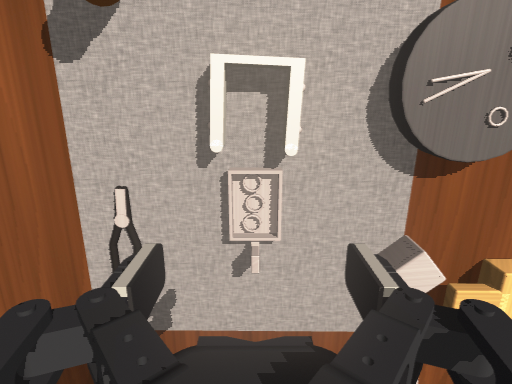

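```bash
python3 - <<'E'
import cv2
i=cv2.imread('pics/w5.png')
cv2.imwrite('pics/w5h.png',cv2.resize(i[45:165,200:315],None,fx=5,fy=5,interpolation=cv2.INTER_CUBIC))
cv2.imwrite('pics/w5t.png',cv2.resize(i[165:280,215:295],None,fx=5,fy=5,interpolation=cv2.INTER_CUBIC))
E
```

```text
(no output)
```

View pics/w5h.png

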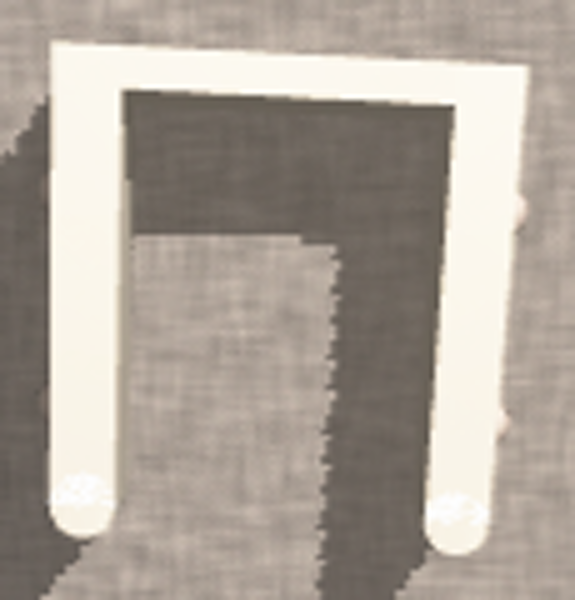

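View pics/w5t.png

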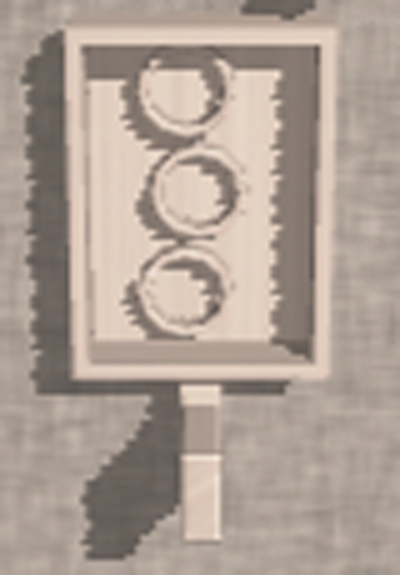

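```bash
python3 - <<'E'
from h import *
d=np.load('w5.npz');P,K=d['P'],d['K']
c=lambda a,s,o:np.array(a)/s+o
f=lambda m,w:print([np.round(x,4).tolist() for x in fit(np.array(m)/1e3,w)])
h=pix(P,K,c([(50,42),(528,66),(122,90),(455,105),(82,538),(457,555)],5,[200,45]),.034)
f([(50,48),(50,-48),(42,34),(42,-34),(-50,41),(-50,-41)],h)
rim=pix(P,K,c([(63,27),(338,27),(330,380),(72,380)],5,[215,165]),.018)
fin=pix(P,K,c([(183,455),(222,455),(221,540),(184,540)],5,[215,165]),.041)
mr=[(45,32),(45,-32),(-45,-32),(-45,32)];mf=[(-54,5),(-54,-5),(-78,-5),(-78,5)]
f(mr,rim);f(mf,fin);f(mr+mf,np.vstack([rim,fin]));print(fin.mean(0))
E
```

```text
[[0.5461, 0.2204], 88.0206, [[-0.0005, 0.0003], [0.0001, -0.0001], [0.0002, -0.0001], [-0.0, -0.0], [-0.0003, 0.0], [0.0005, -0.0002]]]
[[0.5464, 0.1033], 90.5661, [[-0.0002, 0.0003], [0.0002, 0.0003], [0.0004, -0.0003], [-0.0004, -0.0003]]]
[[0.5468, 0.104], 90.531, [[0.0004, -0.0005], [-0.0003, -0.0005], [-0.0005, 0.0005], [0.0005, 0.0005]]]
[[0.5465, 0.1037], 90.6976, [[-0.0003, 0.0001], [0.0002, -0.0001], [0.0002, -0.0007], [-0.0006, -0.0006], [0.0005, -0.0002], [-0.0002, -0.0002], [-0.0004, 0.0008], [0.0006, 0.0009]]]
[0.54738184 0.03803128]
```

Request:
{"fn": "servo_tool", "kwargs": {
  "increments": [
    {"tx": 0, "ty": -0.1, "tz": -0.1, "twist": 0},
    {"tx": 0.0, "ty": -0.2, "tz": -0.2, "twist": 0},
    {"tx": 0, "ty": -0.3, "tz": -0.3, "twist": 0},
    {"tx": 0, "ty": -0.3, "tz": -0.3, "twist": 0},
    {"tx": 0.01, "ty": -0.3, "tz": -0.3, "twist": 0},
    {"tx": 0, "ty": 0, "tz": -0.35, "twist": 0},
    {"tx": 0, "ty": 0, "tz": -0.35, "twist": 0},
    {"tx": 0, "ty": 0, "tz": -0.2, "twist": 0},
    {"tx": 0, "ty": 0, "tz": -0.08, "twist": 0},
    {"tx": 0, "ty": 0, "tz": 0, "twist": 0},
    {"tx": 0, "ty": 0, "tz": 0, "twist": 0}
  ]
}}

```text
time_s: 12.95
ee_pos: [0.5468, 0.0372, 0.0108]
orientation: [-1.213, 1.203, -1.204]
ft_force: [-0.3, -0.7, 0.1]
width: 0.0853
```

Request:
{"fn": "servo_tool", "kwargs": {
  "increments": [
    {"tx": 0, "ty": 0, "tz": 0, "twist": 0},
    {"tx": 0, "ty": 0, "tz": 0, "twist": 0},
    {"tx": 0, "ty": 0, "tz": 0, "twist": 0},
    {"tx": 0, "ty": 0, "tz": 0, "twist": 0},
    {"tx": 0, "ty": 0, "tz": 0, "twist": 0},
    {"tx": 0, "ty": 0, "tz": 0, "twist": 0},
    {"tx": 0, "ty": 0, "tz": 0, "twist": 0},
    {"tx": 0, "ty": 0, "tz": 0, "twist": 0}
  ],
  "jaw": -1
}}

```text
time_s: 13.75
ee_pos: [0.5466, 0.0381, 0.0106]
orientation: [-1.213, 1.203, -1.203]
ft_force: [-2.4, 0.2, 5.2]
width: 0.0092
```

Request:
{"fn": "servo_tool", "kwargs": {
  "increments": [
    {"tx": 0, "ty": 0, "tz": 0.02, "twist": 0},
    {"tx": -0.02, "ty": 0.02, "tz": 0, "twist": -0.03},
    {"tx": -0.03, "ty": 0.03, "tz": 0, "twist": -0.03},
    {"tx": -0.025, "ty": 0.015, "tz": 0, "twist": -0.025},
    {"tx": 0, "ty": 0, "tz": -0.02, "twist": 0},
    {"tx": 0, "ty": 0, "tz": 0, "twist": 0}
  ]
}}

```text
time_s: 14.35
ee_pos: [0.5385, 0.045, 0.0105]
orientation: [-1.192, 1.237, -1.235]
ft_force: [-4.3, 0.9, 5.9]
width: 0.0089
```

```bash
python3 - <<'E'
from h import *
st=arm.read_state();s=arm.snapshot('wrist');save(s,'w6')
M=R.from_rotvec(st['orientation']).as_matrix()
print(st['ee_pos'],np.degrees(np.arctan2(-M[1,0],-M[0,0])),st['ft_force'])
np.savez('w6.npz',P=campose(s,st),K=s['intrinsics'])
s=arm.snapshot('scene');save(s,'s6');np.savez('s6.npz',P=s['pose'],K=s['intrinsics'])
i=cv2.imread('pics/s6.png')[110:230,200:340];cv2.imwrite('pics/s6c.png',cv2.resize(i,None,fx=5,fy=5,interpolation=cv2.INTER_CUBIC))
E
```

```text
[0.53848016 0.04503631 0.01054937] 87.93374817383923 [-4.27064785  0.94865747  5.86525   ]
```

View pics/w6.png

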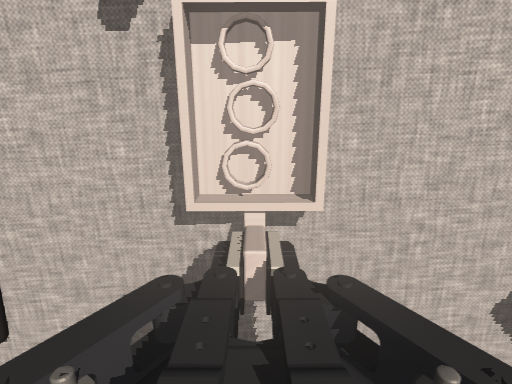

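View pics/s6c.png

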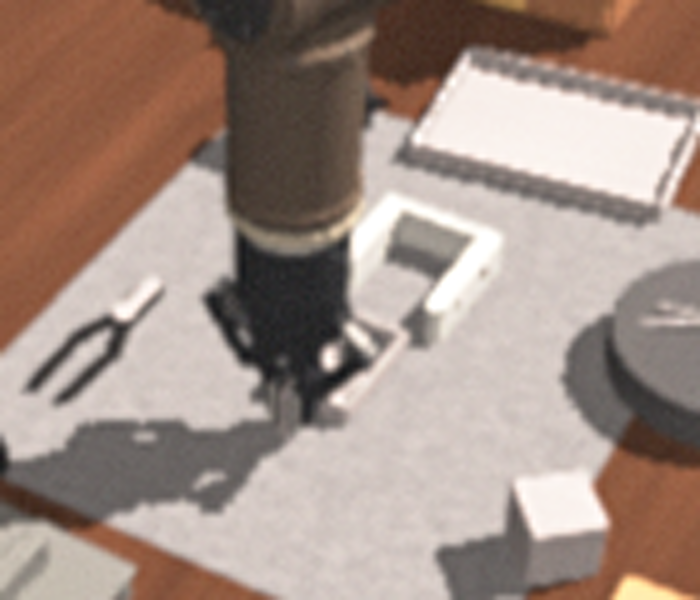

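```bash
python3 - <<'E'
import cv2
i=cv2.imread('pics/w6.png')
cv2.imwrite('pics/w6a.png',cv2.resize(i[0:60,160:350],None,fx=4.2,fy=4.2,interpolation=cv2.INTER_CUBIC))
cv2.imwrite('pics/w6b.png',cv2.resize(i[170:310,160:350],None,fx=4.2,fy=4.2,interpolation=cv2.INTER_CUBIC))
E
```

```text
(no output)
```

View pics/w6a.png

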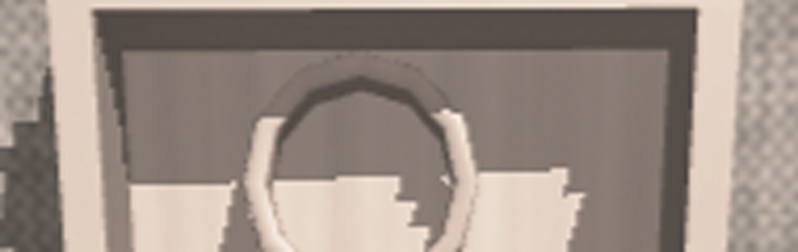

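View pics/w6b.png

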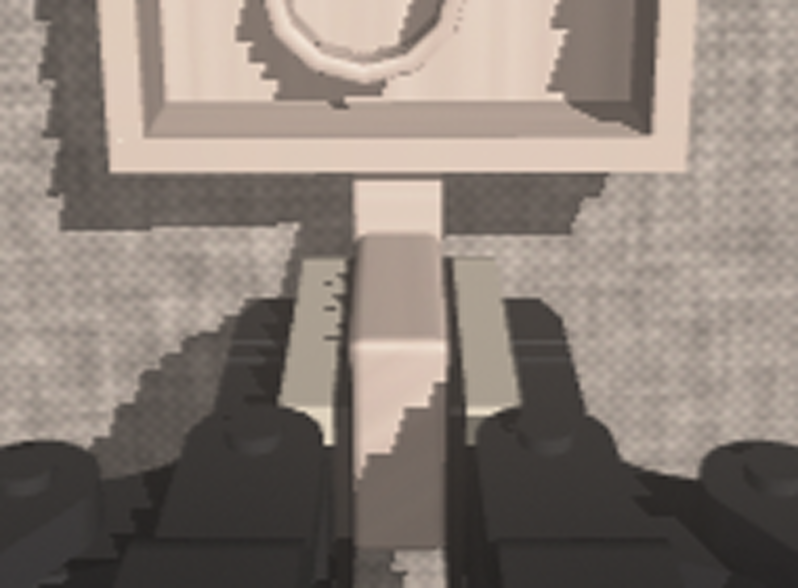

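```bash
python3 - <<'E'
from h import *
d=np.load('w6.npz');P,K=d['P'],d['K']
a=np.array([(93,10),(698,10)])/4.2+[160,0];b=np.array([(145,137),(651,135),(110,172),(688,172)])/4.2+[160,170]
w=pix(P,K,np.vstack([a,b]),.018)
t,ang,r=fit(np.array([(41,28),(41,-28),(-41,28),(-41,-28),(-45,32),(-45,-32)])/1e3,w);print(t,ang,r.round(4).tolist())
H=np.array([.5461,.2204]);an=np.radians(88.02);u=np.array([np.cos(an),np.sin(an)]);v=np.array([-u[1],u[0]])
print('along,lat',(t-H)@u,(t-H)@v, 'front corners lat', [(t+np.array([[np.cos(np.radians(ang)),-np.sin(np.radians(ang))],[np.sin(np.radians(ang)),np.cos(np.radians(ang))]])@q-H)@v for q in ([.045,0],[-.045,0])])
print(pix(P,K,np.array([(352,342),(447,342)])/4.2+[160,170],.041).mean(0))
E
```

```text
[0.54158797 0.11091522] 88.15121340497923 [[-0.0001, 0.0002], [-0.0, -0.0], [-0.0, 0.0], [-0.0, 0.0001], [-0.0002, -0.0001], [0.0003, -0.0002]]
along,lat -0.10957530411095735 0.000726571194959338 front corners lat [np.float64(0.0008296258721632217), np.float64(0.0006235165177554544)]
[0.53998018 0.05676456]
```

Request:
{"fn": "servo_tool", "kwargs": {
  "increments": [
    {"tx": 0.009, "ty": 0.05, "tz": 0, "twist": 0},
    {"tx": 0.003, "ty": 0.08, "tz": 0, "twist": 0},
    {"tx": 0.003, "ty": 0.08, "tz": 0, "twist": 0},
    {"tx": 0.003, "ty": 0.08, "tz": 0, "twist": 0},
    {"tx": 0.003, "ty": 0.08, "tz": 0, "twist": 0},
    {"tx": 0.003, "ty": 0.08, "tz": 0, "twist": 0},
    {"tx": 0.002, "ty": 0.05, "tz": 0, "twist": 0},
    {"tx": 0, "ty": 0, "tz": 0, "twist": 0}
  ]
}}

```text
time_s: 15.25
ee_pos: [0.5424, 0.0958, 0.0106]
orientation: [-1.191, 1.234, -1.236]
ft_force: [-0.9, -1.5, 5.0]
width: 0.0089
```

```bash
python3 - <<'E'
from h import *
st=arm.read_state();s=arm.snapshot('wrist');save(s,'w7')
M=R.from_rotvec(st['orientation']).as_matrix()
print(st['ee_pos'],np.degrees(np.arctan2(-M[1,0],-M[0,0])),st['ft_force'],st['ft_torque'])
np.savez('w7.npz',P=campose(s,st),K=s['intrinsics'])
E
```

```text
[0.54240595 0.09575469 0.01061864] 87.97246562041863 [-0.9320681  -1.54734762  4.97200916] [-0.30028555  0.00244    -0.03843878]
```

View pics/w7.png

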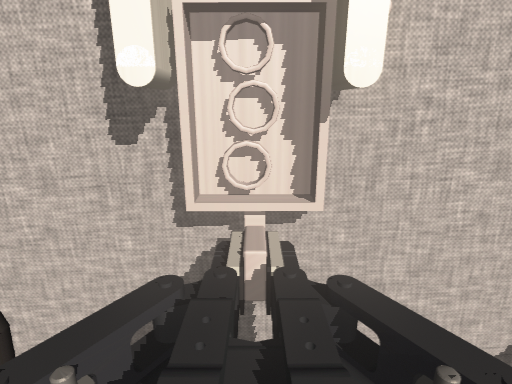

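```bash
python3 - <<'E'
import cv2
i=cv2.imread('pics/w7.png')
cv2.imwrite('pics/w7a.png',cv2.resize(i[0:110,100:400],None,fx=2.66,fy=2.66,interpolation=cv2.INTER_CUBIC))
cv2.imwrite('pics/w7b.png',cv2.resize(i[170:310,160:350],None,fx=4.2,fy=4.2,interpolation=cv2.INTER_CUBIC))
E
```

```text
(no output)
```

View pics/w7a.png

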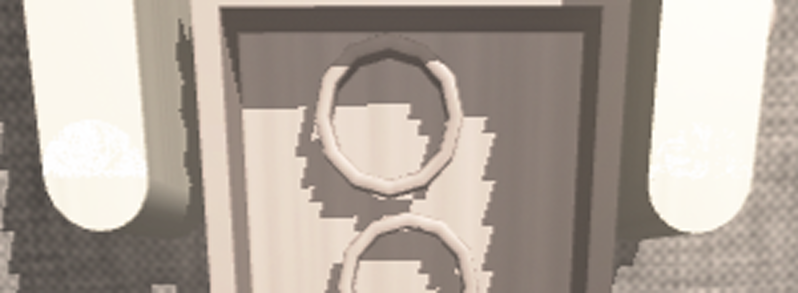

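View pics/w7b.png

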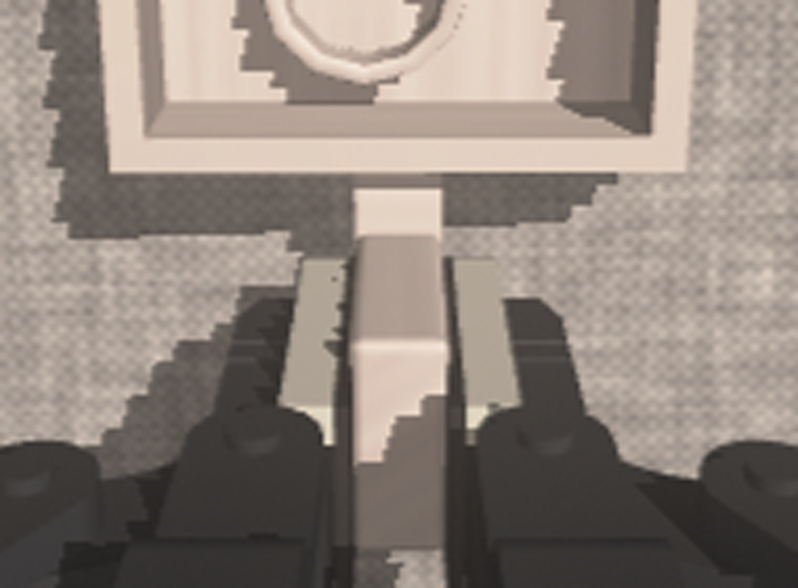

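```bash
python3 - <<'E'
from h import *
d=np.load('w7.npz');P,K=d['P'],d['K']
s=2.66
a=np.array([(220,8),(602,10)])/s+[100,0];b=np.array([(145,137),(651,135),(110,172),(688,172)])/4.2+[160,170]
w=pix(P,K,np.vstack([a,b]),.018)
t,ang,r=fit(np.array([(41,28),(41,-28),(-41,28),(-41,-28),(-45,32),(-45,-32)])/1e3,w);print('tray',t,ang,r.round(4).tolist())
tips=pix(P,K,np.array([(95,230),(698,232)])/s+[100,0],.034);ed=pix(P,K,np.array([(43,165),(148,165),(648,165),(750,165)])/s+[100,0],.034)
print(tips,tips.mean(0),ed)
H=np.array([.5461,.2204]);an=np.radians(88.02);u=np.array([np.cos(an),np.sin(an)]);v=np.array([-u[1],u[0]])
print('holder mouth by w5',H-.05*u,'tray lat',(t-H)@v,(t-H)@u,'tips',(tips-H)@v,(tips-H)@u)
E
```

```text
tray [0.54553539 0.16150999] 88.09251654754993 [[0.0, 0.0], [-0.0001, -0.0003], [-0.0, 0.0001], [-0.0, 0.0003], [-0.0002, -0.0], [0.0003, -0.0001]]
[[0.502034   0.17256633]
 [0.58552589 0.16943283]] [0.54377995 0.17099958] [[0.49618989 0.18112106]
 [0.51042005 0.18063192]
 [0.57818919 0.17830241]
 [0.59201542 0.17782715]]
holder mouth by w5 [0.54437247 0.17042985] tray lat -0.0014704188868429114 -0.0588743555605106 tips [ 0.042387  -0.0411633] [-0.04932762 -0.04957455]
```

Request:
{"fn": "servo_tool", "kwargs": {
  "increments": [
    {"tx": -0.01, "ty": 0.01, "tz": 0, "twist": 0},
    {"tx": -0.006, "ty": 0.02, "tz": 0, "twist": 0},
    {"tx": 0.003, "ty": 0.07, "tz": 0, "twist": 0},
    {"tx": 0.003, "ty": 0.08, "tz": 0, "twist": 0},
    {"tx": 0.003, "ty": 0.08, "tz": 0, "twist": 0},
    {"tx": 0.003, "ty": 0.08, "tz": 0, "twist": 0},
    {"tx": 0.003, "ty": 0.08, "tz": 0, "twist": 0},
    {"tx": 0, "ty": 0, "tz": 0, "twist": 0}
  ]
}}

```text
time_s: 16.1
ee_pos: [0.5418, 0.1372, 0.0106]
orientation: [-1.192, 1.235, -1.236]
ft_force: [-0.7, -2.7, 7.3]
width: 0.0088
```

```bash
python3 - <<'E'
from h import *
st=arm.read_state();s=arm.snapshot('wrist');save(s,'w8')
M=R.from_rotvec(st['orientation']).as_matrix()
print(st['ee_pos'],np.degrees(np.arctan2(-M[1,0],-M[0,0])),st['ft_force'],st['ft_torque'])
np.savez('w8.npz',P=campose(s,st),K=s['intrinsics'])
E
```

```text
[0.54177188 0.13719614 0.010587  ] 87.93634230886163 [-0.66552978 -2.68416049  7.28665623] [-0.37646254 -0.03394174 -0.03117956]
```

View pics/w8.png

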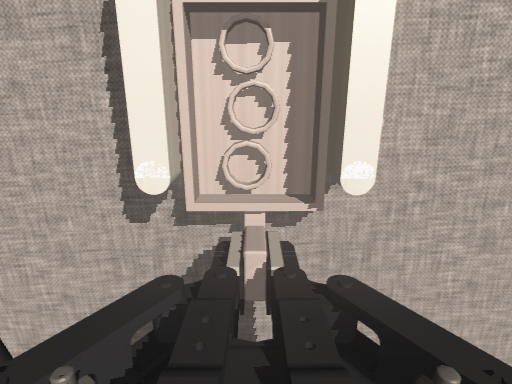

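Request:
{"fn": "servo_tool", "kwargs": {
  "increments": [
    {"tx": 0.002, "ty": 0.05, "tz": 0, "twist": 0},
    {"tx": 0.002, "ty": 0.05, "tz": 0, "twist": 0},
    {"tx": 0.001, "ty": 0.03, "tz": 0, "twist": 0},
    {"tx": 0, "ty": 0.02, "tz": 0, "twist": 0},
    {"tx": 0, "ty": 0, "tz": 0, "twist": 0},
    {"tx": 0, "ty": 0, "tz": 0, "twist": 0}
  ]
}}

```text
time_s: 16.75
ee_pos: [0.5422, 0.1509, 0.0106]
orientation: [-1.192, 1.236, -1.237]
ft_force: [0.7, -5.2, 8.5]
width: 0.009
```

Request:
{"fn": "servo_tool", "kwargs": {
  "increments": [
    {"tx": 0, "ty": 0.02, "tz": 0, "twist": 0},
    {"tx": 0, "ty": 0.01, "tz": 0, "twist": 0},
    {"tx": 0, "ty": 0, "tz": 0, "twist": 0}
  ]
}}

```text
time_s: 17.05
ee_pos: [0.5422, 0.152, 0.0106]
orientation: [-1.192, 1.236, -1.24]
ft_force: [0.5, -10.8, 10.5]
width: 0.0092
```

Request:
{"fn": "servo_tool", "kwargs": {
  "increments": [
    {"tx": 0, "ty": 0.02, "tz": 0, "twist": 0},
    {"tx": 0, "ty": 0.01, "tz": 0, "twist": 0},
    {"tx": 0, "ty": 0, "tz": 0, "twist": 0},
    {"tx": 0, "ty": 0, "tz": 0, "twist": 0}
  ]
}}

```text
time_s: 17.45
ee_pos: [0.542, 0.152, 0.0106]
orientation: [-1.194, 1.237, -1.243]
ft_force: [-1.7, -19.2, 11.4]
width: 0.0092
```

```bash
python3 - <<'E'
from h import *
st=arm.read_state();s=arm.snapshot('wrist');save(s,'w9')
M=R.from_rotvec(st['orientation']).as_matrix()
print(st['ee_pos'],np.degrees(np.arctan2(-M[1,0],-M[0,0])),st['ft_force'],st['ft_torque'])
np.savez('w9.npz',P=campose(s,st),K=s['intrinsics'])
E
```

```text
[0.54202572 0.15199453 0.01060821] 87.64955853271354 [ -1.68650242 -19.15389904  11.3571256 ] [-3.57218262  0.24139172  0.10253892]
```

View pics/w9.png

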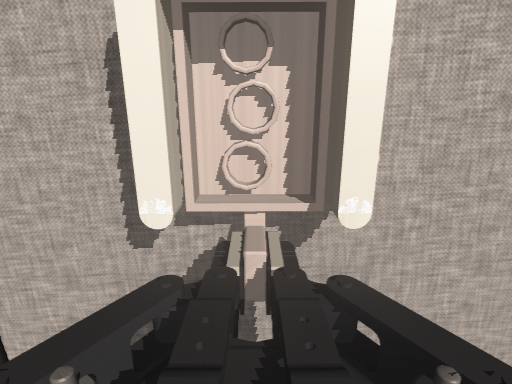

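Request:
{"fn": "servo_tool", "kwargs": {
  "increments": [
    {"tx": 0, "ty": -0.03, "tz": 0, "twist": 0},
    {"tx": 0, "ty": 0, "tz": 0, "twist": 0}
  ]
}}

```text
time_s: 17.7
ee_pos: [0.542, 0.152, 0.0106]
orientation: [-1.192, 1.237, -1.24]
ft_force: [-2.3, -11.4, 10.4]
width: 0.0091
```

Request:
{"fn": "servo_tool", "kwargs": {
  "increments": [
    {"tx": 0, "ty": 0, "tz": 0, "twist": 0},
    {"tx": 0, "ty": 0, "tz": 0, "twist": 0},
    {"tx": 0, "ty": 0, "tz": 0, "twist": 0},
    {"tx": 0, "ty": 0, "tz": 0, "twist": 0},
    {"tx": 0, "ty": 0, "tz": 0.15, "twist": 0},
    {"tx": 0, "ty": 0, "tz": 0.35, "twist": 0},
    {"tx": 0, "ty": 0, "tz": 0.35, "twist": 0},
    {"tx": 0, "ty": 0, "tz": 0.35, "twist": 0},
    {"tx": 0, "ty": 0, "tz": 0.35, "twist": 0},
    {"tx": 0, "ty": 0, "tz": 0.35, "twist": 0},
    {"tx": 0, "ty": 0, "tz": 0.2, "twist": 0},
    {"tx": 0, "ty": 0, "tz": 0.1, "twist": 0},
    {"tx": 0, "ty": 0, "tz": 0, "twist": 0},
    {"tx": 0, "ty": 0, "tz": 0, "twist": 0}
  ],
  "jaw": 1
}}

```text
time_s: 19.1
ee_pos: [0.5415, 0.1545, 0.2296]
orientation: [-1.193, 1.237, -1.236]
ft_force: [0.6, -0.6, -0.9]
width: 0.0857
```

```bash
python3 - <<'E'
from h import *
st=arm.read_state();s=arm.snapshot('wrist');save(s,'w10')
M=R.from_rotvec(st['orientation']).as_matrix()
print(st['ee_pos'],np.degrees(np.arctan2(-M[1,0],-M[0,0])),st['ft_force'],st['joints'].round(2))
np.savez('w10.npz',P=campose(s,st),K=s['intrinsics'])
i=cv2.imread('pics/w10.png')
cv2.imwrite('pics/w10h.png',cv2.resize(i[90:290,180:330],None,fx=3,fy=3,interpolation=cv2.INTER_CUBIC))
E
```

```text
[0.54150034 0.15454312 0.22962099] 87.91912725786591 [ 0.64142049 -0.55436388 -0.86181685] [-0.92  0.4   0.77  1.77 -0.31  1.1  -0.09]
```

View pics/w10.png

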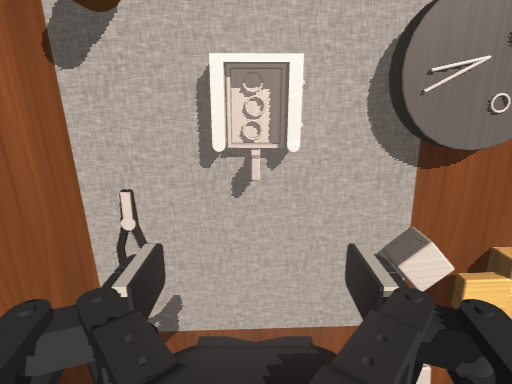

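```bash
python3 - <<'E'
import cv2
i=cv2.imread('pics/w10.png')
cv2.imwrite('pics/w10h.png',cv2.resize(i[45:190,200:315],None,fx=4,fy=4,interpolation=cv2.INTER_CUBIC))
E
```

```text
(no output)
```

View pics/w10h.png

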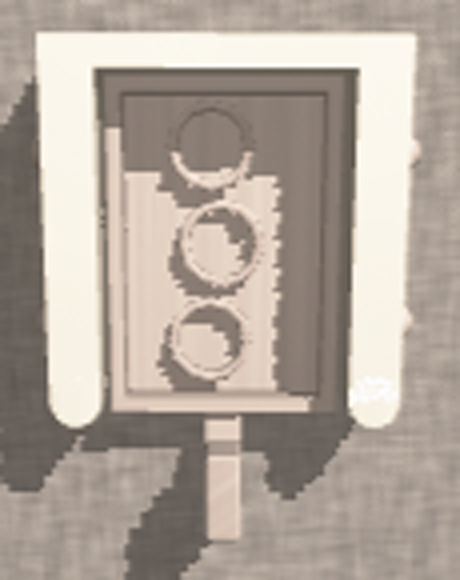

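```bash
python3 - <<'E'
from h import *
d=np.load('w10.npz');P,K=d['P'],d['K']
c=lambda a:np.array(a)/4+[200,45]
h=pix(P,K,c([(36,33),(415,33),(95,70),(359,70),(75,428),(375,428)]),.034)
t,a,r=fit(np.array([(50,48),(50,-48),(42,34),(42,-34),(-50,41),(-50,-41)])/1e3,h);print(t,a,r.round(4).tolist())
fin=pix(P,K,c([(206,455),(241,455),(241,540),(206,540)]),.041)
ar=np.radians(a);u=np.array([np.cos(ar),np.sin(ar)]);v=np.array([-u[1],u[0]])
print('fin in holder',(fin-t)@u,(fin-t)@v)
l=pix(P,K,c([(112,411),(200,411)]),.018);print('tray rear rim',(l-t)@u,(l-t)@v)
i=pix(P,K,c([(125,93),(328,93),(125,392),(320,392)]),.018);print('inner rim?',(i-t)@u,(i-t)@v)
E
```

```text
[0.54604445 0.2202053 ] 87.9242108795533 [[-0.0002, 0.0004], [-0.0002, 0.0004], [0.0005, -0.0003], [-0.0001, -0.0003], [-0.0005, -0.0002], [0.0004, -0.0001]]
fin in holder [-0.0563837  -0.0563711  -0.08026508 -0.08027946] [ 0.00523315 -0.00430442 -0.00444845  0.00528238]
tray rear rim [-0.04782326 -0.04779172] [0.03261565 0.00722726]
inner rim? [ 0.03770742  0.03774669 -0.04235666 -0.04228895] [ 0.02708719 -0.02745338  0.02875108 -0.027248  ]
```

Request:
{"fn": "servo_tool", "kwargs": {
  "increments": [
    {"tx": -0.03, "ty": -0.1, "tz": 0, "twist": 0},
    {"tx": -0.06, "ty": -0.25, "tz": 0, "twist": 0},
    {"tx": -0.08, "ty": -0.35, "tz": 0, "twist": 0},
    {"tx": -0.08, "ty": -0.35, "tz": 0, "twist": 0},
    {"tx": -0.08, "ty": -0.35, "tz": 0, "twist": 0},
    {"tx": -0.08, "ty": -0.35, "tz": 0, "twist": 0},
    {"tx": -0.08, "ty": -0.35, "tz": -0.1, "twist": 0},
    {"tx": -0.08, "ty": -0.35, "tz": -0.2, "twist": 0},
    {"tx": -0.08, "ty": -0.35, "tz": -0.25, "twist": 0},
    {"tx": -0.06, "ty": -0.3, "tz": -0.25, "twist": 0},
    {"tx": -0.03, "ty": -0.15, "tz": -0.2, "twist": 0},
    {"tx": 0, "ty": -0.08, "tz": -0.1, "twist": 0},
    {"tx": 0, "ty": 0, "tz": 0, "twist": 0},
    {"tx": 0, "ty": 0, "tz": 0, "twist": 0}
  ]
}}

```text
time_s: 20.55
ee_pos: [0.4674, -0.1787, 0.1201]
orientation: [-1.192, 1.238, -1.236]
ft_force: [0.3, 0.4, 0.2]
width: 0.0851
```

```bash
python3 - <<'E'
from h import *
st=arm.read_state();s=arm.snapshot('wrist');save(s,'w11')
M=R.from_rotvec(st['orientation']).as_matrix()
print(st['ee_pos'],np.degrees(np.arctan2(-M[1,0],-M[0,0])),st['ft_force'],st['joints'].round(2))
np.savez('w11.npz',P=campose(s,st),K=s['intrinsics'])
E
```

```text
[ 0.46742143 -0.17869019  0.1201187 ] 87.85297092335387 [0.34921809 0.35664001 0.16526899] [-0.3   0.44  0.75  2.05 -0.41  0.81  0.66]
```

View pics/w11.png

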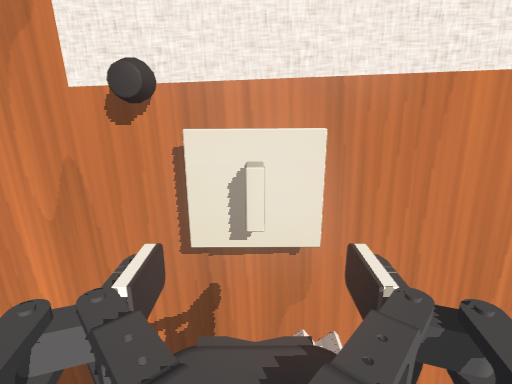

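Request:
{"fn": "servo_tool", "kwargs": {
  "increments": [
    {"tx": 0, "ty": 0, "tz": -0.15, "twist": 0},
    {"tx": 0, "ty": 0, "tz": -0.3, "twist": 0},
    {"tx": 0, "ty": 0, "tz": -0.25, "twist": 0},
    {"tx": 0, "ty": 0, "tz": -0.15, "twist": 0},
    {"tx": 0, "ty": 0, "tz": -0.07, "twist": 0},
    {"tx": 0, "ty": 0, "tz": 0, "twist": 0},
    {"tx": 0, "ty": 0, "tz": 0, "twist": 0}
  ]
}}

```text
time_s: 21.3
ee_pos: [0.4688, -0.1785, 0.0291]
orientation: [-1.191, 1.235, -1.236]
ft_force: [0.3, 0.1, 0.4]
width: 0.0855
```

Request:
{"fn": "servo_tool", "kwargs": {
  "increments": [
    {"tx": 0, "ty": 0, "tz": 0, "twist": 0},
    {"tx": 0, "ty": 0, "tz": 0, "twist": 0},
    {"tx": 0, "ty": 0, "tz": 0, "twist": 0},
    {"tx": 0, "ty": 0, "tz": 0, "twist": 0},
    {"tx": 0, "ty": 0, "tz": 0, "twist": 0},
    {"tx": 0, "ty": 0, "tz": 0, "twist": 0},
    {"tx": 0, "ty": 0, "tz": 0, "twist": 0},
    {"tx": 0, "ty": 0, "tz": 0, "twist": 0}
  ],
  "jaw": -1
}}

```text
time_s: 22.1
ee_pos: [0.4682, -0.1785, 0.0286]
orientation: [-1.191, 1.236, -1.236]
ft_force: [-0.7, 0.0, 5.3]
width: 0.0125
```

Request:
{"fn": "servo_tool", "kwargs": {
  "increments": [
    {"tx": 0, "ty": 0, "tz": 0.05, "twist": 0},
    {"tx": 0, "ty": 0, "tz": 0.15, "twist": 0},
    {"tx": 0, "ty": 0, "tz": 0.25, "twist": 0},
    {"tx": 0, "ty": 0, "tz": 0.2, "twist": 0},
    {"tx": 0, "ty": 0, "tz": 0.05, "twist": 0},
    {"tx": 0, "ty": 0, "tz": 0, "twist": 0},
    {"tx": 0, "ty": 0, "tz": 0, "twist": 0}
  ]
}}

```text
time_s: 22.8
ee_pos: [0.4677, -0.1781, 0.0976]
orientation: [-1.192, 1.237, -1.235]
ft_force: [0.9, -0.3, -1.0]
width: 0.0127
```

```bash
python3 - <<'E'
from h import *
st=arm.read_state();s=arm.snapshot('wrist');save(s,'w12')
M=R.from_rotvec(st['orientation']).as_matrix()
print(st['ee_pos'],np.degrees(np.arctan2(-M[1,0],-M[0,0])),st['ft_force'],st['width'])
np.savez('w12.npz',P=campose(s,st),K=s['intrinsics'])
E
```

```text
[ 0.467681   -0.17806922  0.0976001 ] 87.926395332745 [ 0.89506324 -0.31897215 -1.02555845] 0.012673101821236703
```

View pics/w12.png

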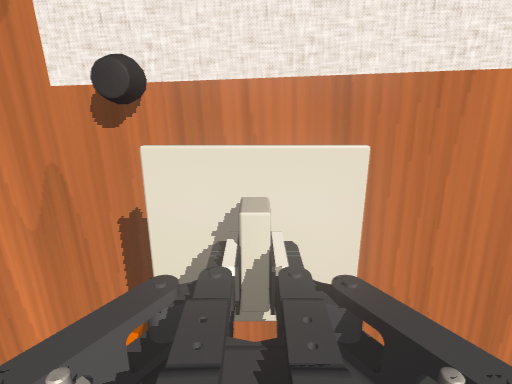

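```bash
python3 - <<'E'
import cv2
i=cv2.imread('pics/w12.png')
cv2.imwrite('pics/w12a.png',cv2.resize(i[130:330,130:390],None,fx=3,fy=3,interpolation=cv2.INTER_CUBIC))
E
```

```text
(no output)
```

View pics/w12a.png

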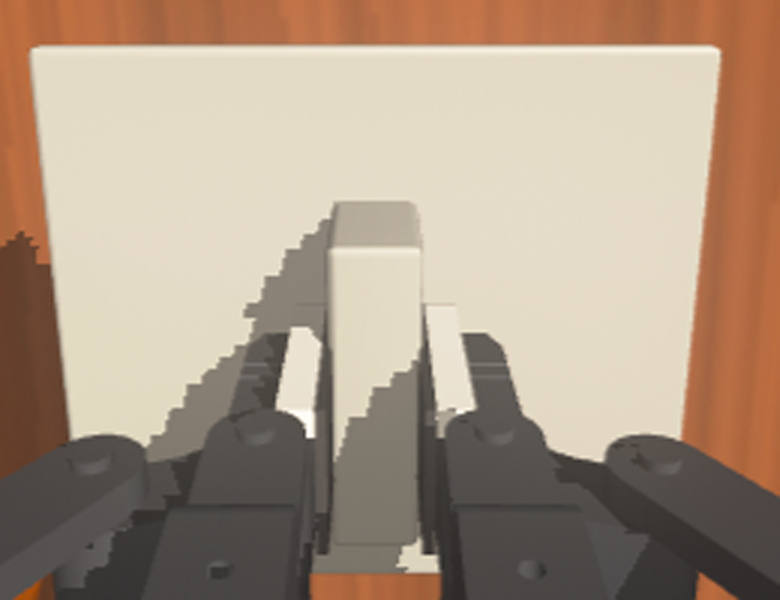

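```bash
python3 - <<'E'
from h import *
d=np.load('w12.npz');P,K=d['P'],d['K']
c=lambda a:np.array(a)/3+[130,130]
pl=pix(P,K,c([(33,47),(719,48)]),.094);b=pix(P,K,c([(330,248),(421,248),(421,543),(334,543)]),.118)
e=pix(P,K,c([(312,573),(440,573)]),.094);lr=pix(P,K,c([(72,430),(683,430)]),.094)
m=np.array([(50,55.5),(50,-55.5),(25,7),(25,-7),(-25,-7),(-25,7)])/1e3
t,a,r=fit(m,np.vstack([pl,b]));print(t,a,r.round(4).tolist())
t2,a2,r2=fit(m[:2],pl);print(t2,a2,'bar',fit(m[2:],b)[:2]);print(pl,e,lr,lr.mean(0))
E
```

```text
[ 0.46891768 -0.17808894] 88.07755364868119 [[0.001, -0.0002], [-0.0011, -0.0004], [0.0004, -0.0003], [-0.0007, -0.0002], [-0.0, 0.0006], [0.0004, 0.0006]]
[ 0.46872446 -0.17839043] 87.91739133887322 bar (array([ 0.46894445, -0.17793576]), np.float64(88.34993914049005))
[[ 0.41612718 -0.12644471]
 [ 0.52495577 -0.1304022 ]] [[ 0.45502395 -0.22733553]
 [ 0.47924118 -0.22814738]] [[ 0.41350125 -0.19526032]
 [ 0.52334464 -0.19898947]] [ 0.46842294 -0.19712489]
```

Request:
{"fn": "servo_tool", "kwargs": {
  "increments": [
    {"tx": 0.03, "ty": 0.1, "tz": 0, "twist": 0},
    {"tx": 0.05, "ty": 0.2, "tz": 0, "twist": 0},
    {"tx": 0.06, "ty": 0.3, "tz": 0, "twist": 0},
    {"tx": 0.06, "ty": 0.3, "tz": 0, "twist": 0},
    {"tx": 0.06, "ty": 0.3, "tz": 0, "twist": 0},
    {"tx": 0.06, "ty": 0.3, "tz": 0, "twist": 0},
    {"tx": 0.06, "ty": 0.3, "tz": 0, "twist": 0},
    {"tx": 0.06, "ty": 0.3, "tz": 0, "twist": 0},
    {"tx": 0.06, "ty": 0.3, "tz": 0, "twist": 0},
    {"tx": 0.06, "ty": 0.3, "tz": 0, "twist": 0},
    {"tx": 0.06, "ty": 0.3, "tz": 0, "twist": 0},
    {"tx": 0.06, "ty": 0.3, "tz": 0, "twist": 0},
    {"tx": 0.06, "ty": 0.3, "tz": 0, "twist": 0},
    {"tx": 0.03, "ty": 0.25, "tz": 0, "twist": 0},
    {"tx": 0, "ty": 0.1, "tz": 0, "twist": 0},
    {"tx": 0, "ty": 0.03, "tz": 0, "twist": 0},
    {"tx": 0, "ty": 0, "tz": 0, "twist": 0},
    {"tx": 0, "ty": 0, "tz": 0, "twist": 0},
    {"tx": 0, "ty": 0, "tz": 0, "twist": 0}
  ]
}}

```text
time_s: 24.75
ee_pos: [0.5452, 0.218, 0.0985]
orientation: [-1.191, 1.237, -1.238]
ft_force: [-0.5, -0.2, -1.0]
width: 0.0125
```

```bash
python3 - <<'E'
from h import *
st=arm.read_state();s=arm.snapshot('wrist');save(s,'w13')
M=R.from_rotvec(st['orientation']).as_matrix()
print(st['ee_pos'],np.degrees(np.arctan2(-M[1,0],-M[0,0])),st['ft_force'],st['width'],st['joints'].round(2))
np.savez('w13.npz',P=campose(s,st),K=s['intrinsics'])
E
```

```text
[0.54517902 0.21803415 0.09846869] 87.79173868748545 [-0.53687351 -0.17735639 -0.96779064] 0.012506245008903079 [-0.96  0.6   0.73  1.86 -0.51  0.88 -0.02]
```

View pics/w13.png

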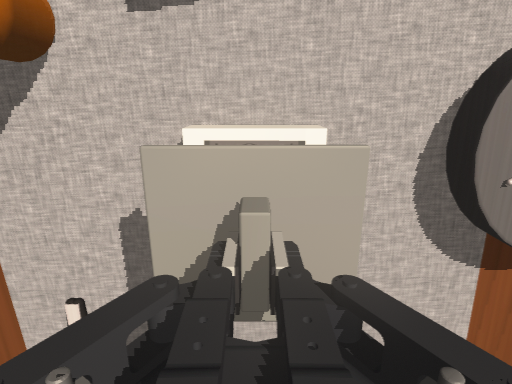

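```bash
python3 - <<'E'
import cv2
i=cv2.imread('pics/w13.png')
cv2.imwrite('pics/w13a.png',cv2.resize(i[115:165,130:385],None,fx=3.1,fy=3.1,interpolation=cv2.INTER_CUBIC))
E
```

```text
(no output)
```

View pics/w13a.png

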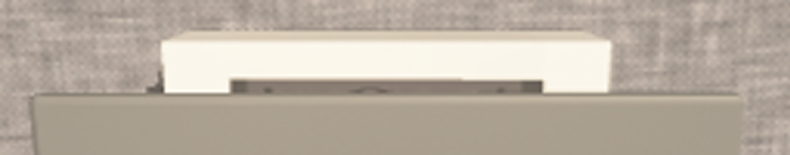

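```bash
python3 - <<'E'
from h import *
d=np.load('w13.npz');P,K=d['P'],d['K']
c=lambda a:np.array(a)/3.1+[130,115]
h=pix(P,K,c([(162,40),(611,40),(230,79),(544,79)]),.034)
t,a,r=fit(np.array([(50,48),(50,-48),(42,34),(42,-34)])/1e3,h);print(t,a,r.round(4).tolist())
for z in (.095,.092):
    p=pix(P,K,c([(33,96),(741,96)]),z);print(p.tolist(),np.hypot(*(p[1]-p[0])),fit(np.array([(50,55.5),(50,-55.5)])/1e3,p)[:2])
E
```

```text
[0.54610632 0.22081126] 87.86310110380413 [[-0.0001, 0.0002], [-0.0, 0.0001], [0.0001, -0.0001], [0.0, -0.0001]]
[[0.49364733901159097, 0.2696697446171324], [0.6022298496828286, 0.26560929588030613]] 0.10865840449598833 (array([0.54607015, 0.21767444]), np.float64(87.85841917393743))
[[0.49251680777240825, 0.26928468826822144], [0.603323212104995, 0.2651410769101568]] 0.11088385254942837 (array([0.54605156, 0.21724781]), np.float64(87.85841917393742))
```

Request:
{"fn": "servo_tool", "kwargs": {
  "increments": [
    {"tx": 0, "ty": 0.02, "tz": -0.05, "twist": 0},
    {"tx": 0, "ty": 0.008, "tz": -0.1, "twist": 0},
    {"tx": 0, "ty": 0, "tz": -0.1, "twist": 0},
    {"tx": 0, "ty": 0, "tz": -0.08, "twist": 0},
    {"tx": 0, "ty": 0, "tz": -0.05, "twist": 0},
    {"tx": 0, "ty": 0, "tz": 0, "twist": 0},
    {"tx": 0, "ty": 0, "tz": 0, "twist": 0}
  ]
}}

```text
time_s: 25.5
ee_pos: [0.5452, 0.2222, 0.0603]
orientation: [-1.192, 1.236, -1.236]
ft_force: [0.9, 0.5, -1.7]
width: 0.0131
```

```bash
python3 - <<'E'
from h import *
st=arm.read_state();s=arm.snapshot('wrist');save(s,'w14')
M=R.from_rotvec(st['orientation']).as_matrix()
print(st['ee_pos'],np.degrees(np.arctan2(-M[1,0],-M[0,0])),st['ft_force'],st['width'])
np.savez('w14.npz',P=campose(s,st),K=s['intrinsics'])
i=cv2.imread('pics/w14.png')
cv2.imwrite('pics/w14a.png',cv2.resize(i[105:355,130:385],None,fx=2.4,fy=2.4,interpolation=cv2.INTER_CUBIC))
s=arm.snapshot('scene');save(s,'s14')
i=cv2.imread('pics/s14.png')[110:210,220:340];cv2.imwrite('pics/s14a.png',cv2.resize(i,None,fx=5,fy=5,interpolation=cv2.INTER_CUBIC))
E
```

```text
[0.54521026 0.2221673  0.06029357] 87.89715676121929 [ 0.86201435  0.5234892  -1.74710935] 0.013125881151592902
```

View pics/w14a.png

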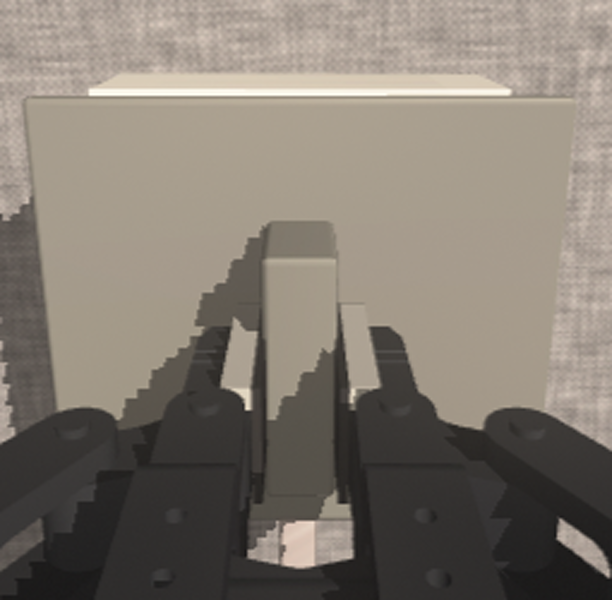

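View pics/s14a.png

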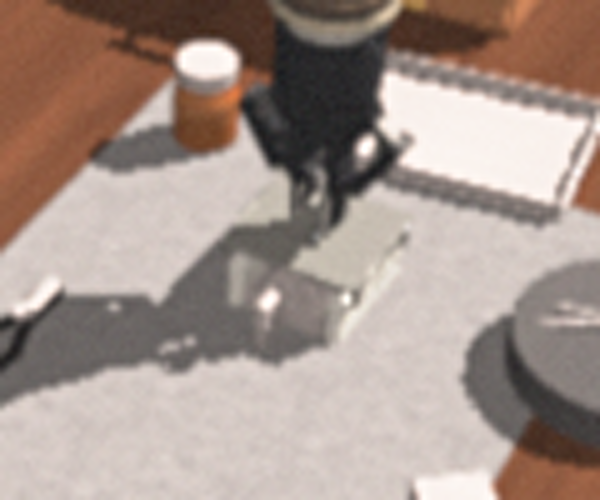

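```bash
python3 - <<'E'
from h import *
d=np.load('w14.npz');P,K=d['P'],d['K']
c=lambda a:np.array(a)/2.4+[130,105]
for z in (.034,):
    h=pix(P,K,c([(88,90),(511,90)]),z);print(h.tolist(),fit(np.array([(50,48),(50,-48)])/1e3,h)[:2])
for z in (.0565,.054):
    p=pix(P,K,c([(25,98),(576,98)]),z);print(p.tolist(),np.hypot(*(p[1]-p[0])),fit(np.array([(50,55.5),(50,-55.5)])/1e3,p)[:2])
E
```

```text
[[0.49951432572726806, 0.2721470287875206], [0.5960660897759538, 0.2687136803451575]] (array([0.54601335, 0.22046194]), np.float64(87.96343935454027))
[[0.49335553561938167, 0.2737318791335227], [0.6027453351101126, 0.26984332830345326]] 0.10945889210192271 (array([0.54627417, 0.22181916]), np.float64(87.96412665417674))
[[0.4924122219467791, 0.27341062162074165], [0.6036648409542834, 0.26945585192555]] 0.11132288820979681 (array([0.54626227, 0.2214648 ]), np.float64(87.96412665417674))
```

Request:
{"fn": "servo_tool", "kwargs": {
  "increments": [
    {"tx": 0, "ty": -0.01, "tz": -0.01, "twist": 0},
    {"tx": 0, "ty": 0, "tz": -0.02, "twist": 0},
    {"tx": 0, "ty": 0, "tz": -0.02, "twist": 0},
    {"tx": 0, "ty": 0, "tz": 0, "twist": 0}
  ]
}}

```text
time_s: 26.0
ee_pos: [0.5454, 0.2214, 0.0557]
orientation: [-1.191, 1.236, -1.236]
ft_force: [-1.4, -0.7, 4.5]
width: 0.0126
```

Request:
{"fn": "servo_tool", "kwargs": {
  "increments": [
    {"tx": 0, "ty": 0, "tz": -0.02, "twist": 0},
    {"tx": 0, "ty": 0, "tz": -0.02, "twist": 0},
    {"tx": 0, "ty": 0, "tz": 0, "twist": 0}
  ]
}}

```text
time_s: 26.3
ee_pos: [0.5451, 0.2217, 0.0517]
orientation: [-1.191, 1.236, -1.235]
ft_force: [-0.5, 0.9, 0.8]
width: 0.0127
```

Request:
{"fn": "servo_tool", "kwargs": {
  "increments": [
    {"tx": 0, "ty": 0, "tz": -0.03, "twist": 0},
    {"tx": 0, "ty": 0, "tz": -0.03, "twist": 0},
    {"tx": 0, "ty": 0, "tz": -0.03, "twist": 0},
    {"tx": 0, "ty": 0, "tz": 0, "twist": 0},
    {"tx": 0, "ty": 0, "tz": 0, "twist": 0}
  ]
}}

```text
time_s: 26.8
ee_pos: [0.545, 0.2212, 0.0427]
orientation: [-1.192, 1.237, -1.236]
ft_force: [-3.0, -1.0, 9.0]
width: 0.0126
```

Request:
{"fn": "servo_tool", "kwargs": {
  "increments": [
    {"tx": 0, "ty": 0, "tz": -0.02, "twist": 0},
    {"tx": 0, "ty": 0, "tz": -0.01, "twist": 0},
    {"tx": 0, "ty": 0, "tz": 0, "twist": 0},
    {"tx": 0, "ty": 0, "tz": 0, "twist": 0}
  ]
}}

```text
time_s: 27.2
ee_pos: [0.5451, 0.2213, 0.0425]
orientation: [-1.19, 1.238, -1.234]
ft_force: [-16.5, -3.4, 47.0]
width: 0.0127
```

```bash
python3 - <<'E'
from h import *
st=arm.read_state();s=arm.snapshot('wrist');save(s,'w15')
M=R.from_rotvec(st['orientation']).as_matrix()
print(st['ee_pos'],np.degrees(np.arctan2(-M[1,0],-M[0,0])),st['ft_force'],st['ft_torque'],st['width'])
np.savez('w15.npz',P=campose(s,st),K=s['intrinsics'])
i=cv2.imread('pics/w15.png')
cv2.imwrite('pics/w15a.png',cv2.resize(i[105:355,130:385],None,fx=2.4,fy=2.4,interpolation=cv2.INTER_CUBIC))
s=arm.snapshot('scene');save(s,'s15');np.savez('s15.npz',P=s['pose'],K=s['intrinsics'])
i=cv2.imread('pics/s15.png')[110:210,220:340];cv2.imwrite('pics/s15a.png',cv2.resize(i,None,fx=5,fy=5,interpolation=cv2.INTER_CUBIC))
E
```

```text
[0.54507358 0.22127069 0.04254032] 87.87776102620856 [-16.45166959  -3.41562121  46.99817079] [-0.70865489  3.46878022  0.02474921] 0.012700954411309051
```

View pics/w15a.png

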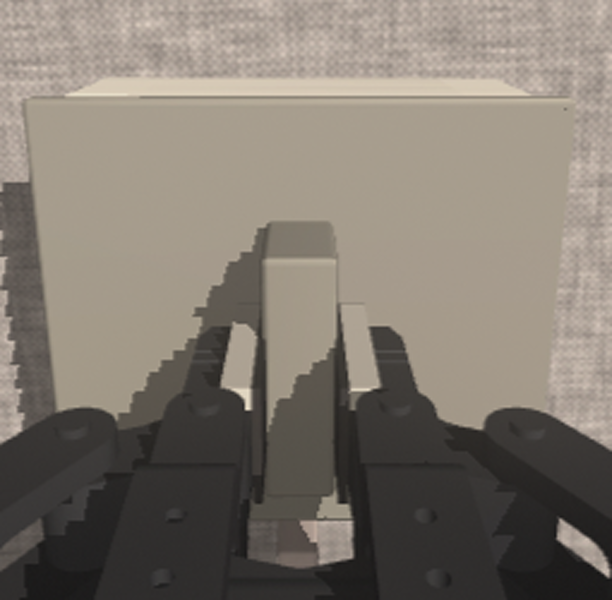

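View pics/s15a.png

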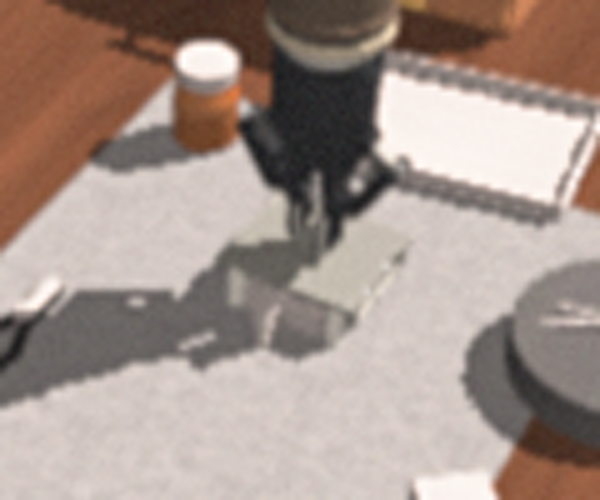

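Request:
{"fn": "servo_tool", "kwargs": {
  "increments": [
    {"tx": 0, "ty": 0, "tz": 0.01, "twist": 0},
    {"tx": 0, "ty": 0, "tz": 0.007, "twist": 0},
    {"tx": 0, "ty": 0, "tz": 0, "twist": 0},
    {"tx": 0, "ty": 0, "tz": 0, "twist": 0},
    {"tx": 0, "ty": 0, "tz": 0, "twist": 0}
  ]
}}

```text
time_s: 27.8
ee_pos: [0.545, 0.2213, 0.0426]
orientation: [-1.191, 1.237, -1.235]
ft_force: [-9.6, -0.8, 25.8]
width: 0.0127
```

```bash
python3 - <<'E'
from h import *
st=arm.read_state();s=arm.snapshot('wrist');save(s,'w16')
print(st['ee_pos'],st['ft_force'],st['ft_torque'],st['time_s'])
P=campose(s,st);K=np.array(s['intrinsics'])
c=lambda a:np.array(a)/2.4+[130,105]
p=pix(P,K,c([(25,98),(576,98)]),.039);print(np.hypot(*(p[1]-p[0])),fit(np.array([(50,55.5),(50,-55.5)])/1e3,p)[:2])
i=cv2.imread('pics/w16.png')
cv2.imwrite('pics/w16a.png',cv2.resize(i[105:355,130:385],None,fx=2.4,fy=2.4,interpolation=cv2.INTER_CUBIC))
E
```

```text
[0.54501838 0.22127892 0.04260312] [-9.57215555 -0.80977328 25.79879712] [-0.30170343  1.94430038  0.03168636] 27.8
0.10938046989112316 (array([0.5460758 , 0.22095269]), np.float64(87.96479831386178))
```

View pics/w16a.png

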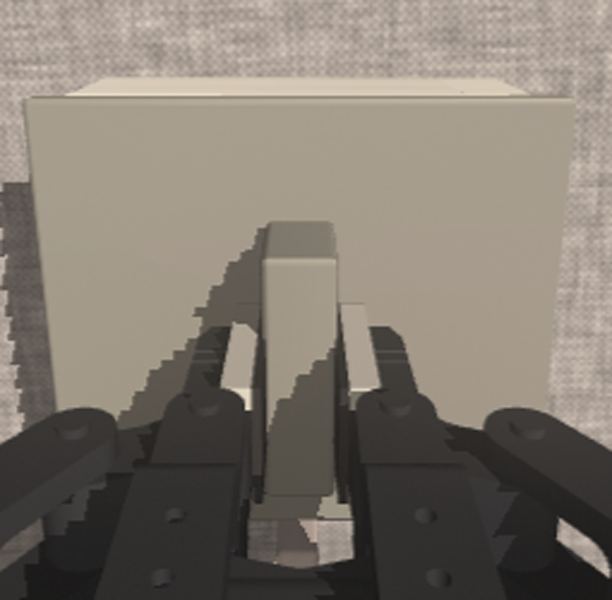

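```bash
python3 - <<'E'
from h import *
print(arm.read_state()['ft_force']);print(arm.hand_in())
E
```

```text
[-9.21600928 -2.07036588 24.67028464]
the job is handed in; nothing more can be done
None
```

The tray is in its holder against the back wall, the cover is snapped on, and the gripper was still pressing it down with about 25 N when I handed in at about 28 s of the 64 s allowed.

- **Tray:** I carried it by its fin and set it down once to measure it against the holder. I then regripped it and slid it in until it would not move under a 19 N push. The camera check put it home to within about 1 mm, with all three rings in it. That view was taken before the cover went on; the cover hides the rings now.
- **Cover:** I set it on in line with the holder to about 0.1° and 0.8 mm. It met the catches at the expected height. The force rose to 4.5 N and fell to 0.8 N past them. I did not see the stated 10 N peak, because force is only reported at the end of each move.
- **Seating:** It came to rest rigidly at the height computed for a seated cover. I pushed up to 47 N at the wrist, then eased back to about 25 N. No camera view checked all four edges, so "flush all round" rests on that height and the rigid stop.
- **Disagreements:** The cover measured about 1.5 mm narrower in the wrist pictures than stated, and tool and camera positions differed by about 1 mm; I measured and allowed for this. A sideways force of about 9 N also remains while pressing.

I moved none of the other objects and saw none of them shift.

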